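# Refill a spring-flap slug hopper from a scoop cup

### The arm

A 6-joint arm with a two-finger parallel gripper is mounted at the origin on a cart in front of the work surface, level with it; the furniture and walls round the work are solid. World frame = base frame: x ahead of the robot, y to its left, z up, the work surface at z = 0. Lengths are in m, angles in rad, forces in N, time in s.
With the tool pointing down it reaches from about 0.25 to 0.725 m from the base axis. Payload 9.7 kg.
Tool frame: the origin (TCP) lies midway between the tips of the shut fingers; the grasp point (between the pads) lies 19 mm behind it (grasp_offset is the distance from the TCP to the grasp point, in m); y points along the fingers, x is the direction in which the jaws open and shut, and the axes are right-handed (so a half turn about y gives the same grasp; the last joint's range is limited). The gripper opens to 85 mm and grips with 20 to 120 N. Pads are 22 mm wide; open, the fingers measure 114 mm over their backs; the gripper's body (76 mm by 85 mm) begins 54 mm behind the grasp point. The pads swing forward as they close: fully open they stand 13 mm farther back than shut.
Start: joints at [-1.104, 0.087, 0.176, 1.66, 0, 1.571], TCP at [0.248, -0.491, 0.193] pointing down, gripper open.
Joint ranges: [-3.13, 3.13], [-0.85, 1.81], [-1.15, 1.24], [-2.2, 2.28], [-1.44, 1.52], [-3.14, 3.14]. Speed limits (rad/s): [2.22, 2.22, 2.57, 3.14, 3.14, 3.14].

### API

Orientations are given as [roll, pitch, yaw] about the fixed x, y, z axes, in that order (R = Rz(yaw) Ry(pitch) Rx(roll)).
In Python, from bench import * gives the robot as it stands.
- The arm moves only by the tool step_arm, never from a script. Its argument "deltas" is a list that holds one entry, the list of rows, each a list of 4 numbers: the shift along the tool's x, y, z in mm, then the turn about the tool's y in rad. A call has exactly 8 rows; each row is the pose to reach, as a shift and turn from the pose commanded when the call began, along the tool's axes at that moment; what a row does not reach only later rows make up. A row lasts 1/8 s, in which the tool goes at most 62.5 mm and 10.7 degrees, less where a joint would pass 70% of its speed; a pose out of reach is approached as far as the arm can. A call with a gripper value outside its range is refused whole. "claw" is the opening in per cent of the stroke, from 0 (shut) to 100 (fully open), set as the call begins (left out, the last holds). The fingers move at their own pace and stop on an object; "force" is the grip in N (left out, the last holds). Time passes only in rows, so rows that repeat a pose let the fingers close, or fill a call up. It gives the time, the measured TCP pose, the force and the opening at its end, in the units of the state.
- state(): the state, without advancing time (a new reading comes with each control period).
- capture(name): name is "side" or "top" or "wrist"; returns a dict with "pixels" (420x560x3 uint8, red, green, blue), "camera_matrix" (3x3 intrinsics, pixels), "extrinsics" (4x4, takes a point from world to camera coordinates); the wrist camera has in their place "tool_from_camera" (4x4, takes a point from camera to tool coordinates, whose origin is the TCP and whose axes are the tool frame's). Camera axes: x right, y down, z forward; pixel columns grow to the right and rows downward; lengths in m; the calibration is good to about 2 mm. The wrist camera is an equidistant fisheye: a pixel r from the principal point sees the ray r / f radians off the axis. A picture is of the moment at which its call begins: read the wrist's pose just before it. There is no depth.
- sign_off(): hands the job in, once; it reports no verdict.
Trained networks look in the newest picture that a camera, given by its name, has taken for a name from the list of things; names that differ only in an ending like _2 or _b are one class to them, and where a whole thing is asked for, a point or a joint stands for the part that bears it (a point fixed in the world has none). Each returns a list of dicts, best first, with "conf" (0 to 1); they miss things now and then, are a little off and sometimes report something else, mostly with a low value. They report only what shows in the picture. A call takes as long as a camera call. They do not tell look-alikes from the thing itself.
- search_frame(label, camera): "location" ([column, row] in pixels, amid what is visible of it).
- landmark_of(label, camera): "location" ([column, row] in pixels: a listed point, or the origin of a listed thing).
The state is a dict: "clock": time; "q": joint angles; "qd": joint speeds; "effort": joint torques, N m; "position": TCP position; "ee_rot": TCP orientation; "wrist_force": force on the tool from outside, world axes, zero at the start; "ft_torque": the same for the moment, N m; "gripper_width": finger opening in m.
Only numpy, scipy, OpenCV 4.12 (cv2) and the standard library are available. Lean on these libraries where they do the work, as an engineer would, in place of code of your own. Each camera call takes 0.05 s, during which the arm holds its last target.

### The job

Top up the blue slug hopper on the balancing bench: take the steel scoop cup out of its leaning rest without spilling, push the hopper's yellow spring flap inward with the cup's open nose without ramming the hopper, and tip in all eight brass slugs, rocking loose any that jam. Then put the empty cup back down in its rest as it stood, let the flap spring shut, and leave the other things on the bench where they are.

Things in the scene. Friction and masses are not known exactly. Their poses are not given: they have to be found in the camera images.
- scoop_cup: Steel scoop cup, 110 mm long, 60 mm wide outside, 58 mm deep, walls 2.5 mm, 160 g, open at the top and at the nose (no front wall). Origin: inside it, midway between the black rubber patches on its two side walls: grip there across the 60 mm width, fingers outside. Axes are level when it is seated in its rest: x towards the nose, y across, z up; its floor then climbs 28 degrees along x.
- cup_nose (a point): Middle of the cup's nose lip, at x 77.3, y 0, z 12.3 mm of the cup's axes; the nose tapers to a spout 38 mm wide outside, 33 mm inside. Slugs stay in while the cup's floor is level or nose-up and slide out when it points 35 to 50 degrees nose-down, but they often jam across the spout: feel or see whether any are left, rock the cup back to free them, tip again.
- cup_floor (a point): Underside of the cup's floor straight below its origin, square to the floor (36 mm from the origin). The line from here to the origin is the cup's own up direction. Back wall 36 mm behind; floor flat to 24 mm ahead, then it tapers and ramps up 12 degrees to the nose; side walls 58 mm tall to there, sloping down to 38 mm at the nose. Patches 40 x 26 mm round the origin.
- cup_rest: Dark steel cup rest fixed to the bench, base 124 x 80 mm. Origin: centre of its underside. x: horizontal direction in which the seated cup's nose points, y across, z up. Its bed climbs 28 degrees towards +x, so the cup leans back by 28 degrees. Back stop 19 mm tall at the low end; side lips stand 10 mm above the bed, 68 mm apart (4 mm play each side of the cup).
- cup_seat (a point): Where the origin of the cup lies when seated: at x -30.9, y 0, z 56.5 mm of the rest. The seated cup's floor lies on the bed and its back touches the back stop.
- slug_hopper: Blue sheet-steel hopper fixed to the bench, hollow, 140 mm long (x), 78 mm wide (y), 136 mm tall; clear window and small pick tray (juts 30 mm, 30 mm tall) on its +y side. Origin: centre of its underside. x: horizontal loading direction, into the hopper; z up. Closed level top behind x -18 mm. Its inner floor slopes down along x from 34 to 12 mm above the bench.
- hopper_sill (a point): Middle of the top of the sill, the rolled top edge of the low wall at the loading end (x -70, y 0, z 83 mm of the hopper). From it the mouth, 72 mm wide between 3 mm side walls, slopes up and inward at 47 degrees to the flap's hinge at x -18, z 137 mm.
- flap (a joint): Angle of the yellow flap that closes the hopper's mouth, 68 mm wide, 77 mm long, hinged along the mouth's upper edge (parallel to the hopper's y). 0 shut, growing to 1.25 rad as it swings inward; at 0.75 it hangs straight down. A spring shuts it: about 1 N at its lower edge to start it, about 2 N at 1 rad.
- flap_edge (a point): Middle of the flap's lower free edge; it lies on the sill when shut.
- slug_0: Brass balancing slug, a cylinder 16 mm in diameter and 14 mm long, 24 g; one of eight alike that stand on the floor of the cup at the start. Origin: its centre.
- slug_1: Brass balancing slug, a cylinder 16 mm in diameter and 14 mm long, 24 g; one of eight alike that stand on the floor of the cup at the start. Origin: its centre.
- slug_2: Brass balancing slug, a cylinder 16 mm in diameter and 14 mm long, 24 g; one of eight alike that stand on the floor of the cup at the start. Origin: its centre.
- slug_3: Brass balancing slug, a cylinder 16 mm in diameter and 14 mm long, 24 g; one of eight alike that stand on the floor of the cup at the start. Origin: its centre.
- slug_4: Brass balancing slug, a cylinder 16 mm in diameter and 14 mm long, 24 g; one of eight alike that stand on the floor of the cup at the start. Origin: its centre.
- slug_5: Brass balancing slug, a cylinder 16 mm in diameter and 14 mm long, 24 g; one of eight alike that stand on the floor of the cup at the start. Origin: its centre.
- slug_6: Brass balancing slug, a cylinder 16 mm in diameter and 14 mm long, 24 g; one of eight alike that stand on the floor of the cup at the start. Origin: its centre.
- slug_7: Brass balancing slug, a cylinder 16 mm in diameter and 14 mm long, 24 g; one of eight alike that stand on the floor of the cup at the start. Origin: its centre.
- oil_bottle: Bystander: yellow oil bottle with red spout, 38 mm across, 104 mm tall, standing; origin under its centre.
- gauge_rotor: Bystander: brass rotor on a steel arbor, 28 x 76 x 28 mm, lying; origin under its centre.
- trial_block: Bystander: aluminium block with three brass studs, 32 x 56 x 27 mm; origin under its centre.
- caliper: Bystander: digital caliper, 64 x 170 x 12 mm, lying flat; origin under its centre.
There are look-alikes about, which are no part of the job. Of the things that look like the slug_hopper, the larger one is meant.

How it is judged:
On the way, in this order (a step that is already met when the one before it is completed fails the run):
1. the cup's nose has pushed the flap open and is in the mouth (value of joint flap above 0.2 rad and x of cup_nose in the frame of slug_hopper above -0.068 m and horizontal distance between cup_nose and hopper_sill below 0.08 m), for 0.1 s.
2. all eight slugs are inside the hopper (x of slug_0 in the frame of slug_hopper between -0.068 and 0.068 m and y of slug_0 in the frame of slug_hopper between -0.037 and 0.037 m and z of slug_0 in the frame of slug_hopper between 0.01 and 0.1 m and x of slug_1 in the frame of slug_hopper between -0.068 and 0.068 m and y of slug_1 in the frame of slug_hopper between -0.037 and 0.037 m and z of slug_1 in the frame of slug_hopper between 0.01 and 0.1 m and x of slug_2 in the frame of slug_hopper between -0.068 and 0.068 m and y of slug_2 in the frame of slug_hopper between -0.037 and 0.037 m and z of slug_2 in the frame of slug_hopper between 0.01 and 0.1 m and x of slug_3 in the frame of slug_hopper between -0.068 and 0.068 m and y of slug_3 in the frame of slug_hopper between -0.037 and 0.037 m and z of slug_3 in the frame of slug_hopper between 0.01 and 0.1 m and x of slug_4 in the frame of slug_hopper between -0.068 and 0.068 m and y of slug_4 in the frame of slug_hopper between -0.037 and 0.037 m and z of slug_4 in the frame of slug_hopper between 0.01 and 0.1 m and x of slug_5 in the frame of slug_hopper between -0.068 and 0.068 m and y of slug_5 in the frame of slug_hopper between -0.037 and 0.037 m and z of slug_5 in the frame of slug_hopper between 0.01 and 0.1 m and x of slug_6 in the frame of slug_hopper between -0.068 and 0.068 m and y of slug_6 in the frame of slug_hopper between -0.037 and 0.037 m and z of slug_6 in the frame of slug_hopper between 0.01 and 0.1 m and x of slug_7 in the frame of slug_hopper between -0.068 and 0.068 m and y of slug_7 in the frame of slug_hopper between -0.037 and 0.037 m and z of slug_7 in the frame of slug_hopper between 0.01 and 0.1 m), for 0.2 s.
At the end, for the whole second after the job is handed in: All eight slugs lie still inside the hopper, the flap is shut (under 0.06 rad), and the cup is back in its rest, nose up: its origin within 10 mm of the seat, square in the rest within 0.12 rad and leaning back as the bed does within 0.10 rad (all of step 2 and linear speed of each of slug_0, slug_1, slug_2, slug_3, slug_4, slug_5, slug_6, slug_7 below 0.03 m/s and value of joint flap below 0.06 rad and distance between scoop_cup and cup_seat below 0.01 m and angle between the y axis of scoop_cup and the y axis of cup_rest, either way round below 0.12 rad and angle between scoop_cup's own z axis and vertical below 0.1 rad and x of cup_nose in the frame of cup_rest above 0.02 m and linear speed of scoop_cup below 0.02 m/s); the robot touches nothing.
It fails at once if a bystander is moved by more than 25 mm (distance of any of oil_bottle, gauge_rotor, trial_block, caliper from where it was at the start of the episode above 0.025 m).
It fails at once if the cup rams the hopper with more than 80 N (contact force between scoop_cup and slug_hopper above 80 N).
It also fails if it takes over 51 s, if anything falls off the work surface, if the arm or the gripper's body presses on something with over 40 N, if the wrist force passes 120 N, or if a joint passes its speed limit or range.

## Working session

There is one attempt and no reset: what is moved stays moved. The work goes in short steps, Python scripts to look and compute and a tool call to move; the robot and the scene stay as the last step left them, time stands still between calls to the robot, and variables do not carry over. Pictures are saved under pics/ and viewed, and the job is handed in when it is done.

Besides the shell and the picture viewer there is one more tool, called after "Call:" in YAML: its name, and indented under it one key for each argument. step_arm: Moves the arm, as the interface text tells. Its arguments: {"type":"object","properties":{"deltas":{"type":"array"},"claw":{"type":"number"},"force":{"type":"number"}},"required":["deltas"]}

```bash
ls; mkdir -p pics; python3 - <<'E'
from bench import *
import cv2,json
print(state())
for n in ("side","top","wrist"):
    c=capture(n); cv2.imwrite(f"pics/{n}0.png",c["pixels"][:,:,::-1])
    print(n,{k:v.tolist() if hasattr(v,'tolist') else v for k,v in c.items() if k!="pixels"})
    for l in ("cup_nose","scoop_cup","cup_rest","cup_floor","cup_seat","slug_hopper","hopper_sill","flap_edge","oil_bottle","gauge_rotor","trial_block","caliper"):
        print(l,[(round(d["conf"],2),[round(float(x),1) for x in d["location"]]) for d in landmark_of(l,n)])
E
```

```text
pics
{'clock': 0.0, 'q': array([-1.10400360e+00,  8.74477411e-02,  1.75091644e-01,  1.65980947e+00,
        2.05111630e-05,  1.57076162e+00]), 'qd': array([ 6.69888308e-04,  8.68661538e-04, -1.50897569e-03, -1.20094773e-03,
        1.08656406e-03, -8.00082789e-05]), 'effort': array([-3.30603802e-05, -5.20389855e+01,  4.64800358e+01,  1.62167352e-02,
        4.97034171e-05,  1.57092677e-05]), 'position': array([ 0.24738377, -0.49088686,  0.19236809]), 'ee_rot': array([-1.57077577e+00,  1.36924259e-03, -1.10396889e+00]), 'wrist_force': array([-0.72050033,  0.98575476, -0.40238896]), 'ft_torque': array([ 0.00742594, -0.05864156,  0.00954225]), 'gripper_width': 0.08518599935313967}
side {'camera_matrix': [[517.1121068874816, 0.0, 279.25760611923454], [0.0, 517.1121068874816, 209.85271940854298], [0.0, 0.0, 1.0]], 'extrinsics': [[0.9991939394333827, 0.03898527207037486, -0.009571831653165377, -0.5417880070580642], [0.015943476278751277, -0.6042290866248834, -0.7966511259269066, 0.022631401822645378], [-0.03684123998655018, 0.7958563685980391, -0.6043636021454267, 1.486889866449785], [0.0,
[... 1520 characters left out ...]
, 255.1]), (0.24, [354.4, 216.0])]
caliper [(0.62, [364.7, 162.6]), (0.21, [339.4, 212.7])]
wrist {'camera_matrix': [[325.19226210127806, 0.0, 280.33408182642256], [0.0, 325.19226210127806, 208.95118490045073], [0.0, 0.0, 1.0]], 'tool_from_camera': [[0.9999999431080381, 0.0002606277353983236, -0.000214142719318147, -0.0006942662972209135], [0.0002791448394064749, -0.2829930999036915, 0.959121904392272, -0.18054614605619268], [0.00018937285795108666, -0.9591219096027798, -0.2829931565565461, 0.07369235932194186], [0.0, 0.0, 0.0, 1.0]]}
cup_nose []
scoop_cup []
cup_rest []
cup_floor []
cup_seat []
slug_hopper []
hopper_sill []
flap_edge []
oil_bottle []
gauge_rotor []
trial_block []
caliper []
```

View pics/side0.png

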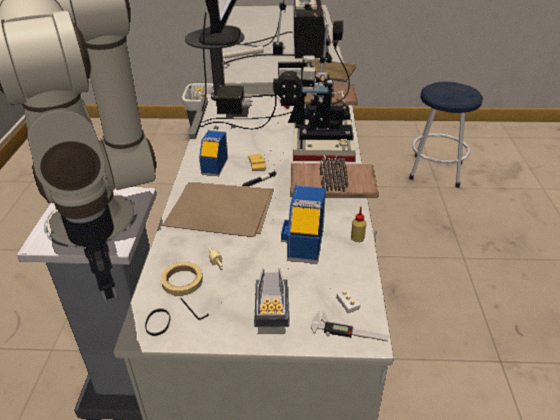

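View pics/top0.png

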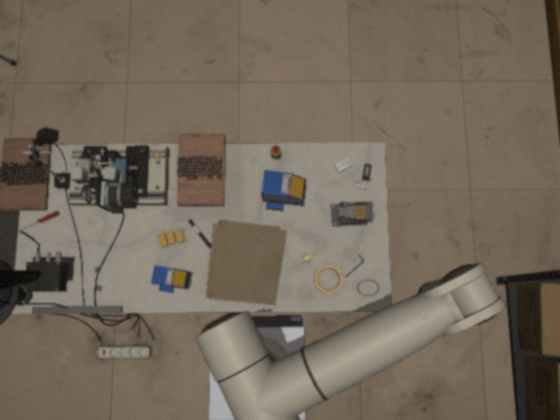

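View pics/wrist0.png

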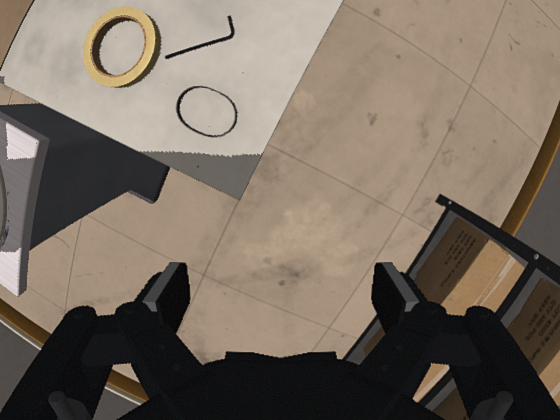

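```bash
cat > h.py <<'E'
import numpy as np, cv2
Ks=np.array([[517.112,0,279.2576],[0,517.112,209.8527],[0,0,1]])
Es=np.array([[0.9991939394333827, 0.03898527207037486, -0.009571831653165377, -0.5417880070580642], [0.015943476278751277, -0.6042290866248834, -0.7966511259269066, 0.022631401822645378], [-0.03684123998655018, 0.7958563685980391, -0.6043636021454267, 1.486889866449785]])
Kt=np.array([[509.301,0,283.3857],[0,509.301,211.3004],[0,0,1]])
Et=np.array([[-0.007612708083896434, -0.9999689260629806, 0.002047824230372713, -0.08760729240344332], [-0.9844519768640292, 0.007135155740320844, -0.17550895931850982, 0.5432011461367321], [0.17548889401934914, -0.0033520830852607642, -0.9844757039230857, 1.7005724076966522]])
def tri(s,t):
    X=cv2.triangulatePoints(Ks@Es,Kt@Et,np.array(s,float).reshape(2,1),np.array(t,float).reshape(2,1))[:,0]
    return X[:3]/X[3]
def onz(K,E,p,z):
    d=E[:,:3].T@np.linalg.solve(K,[p[0],p[1],1]); o=-E[:,:3].T@E[:,3]
    return o+d*(z-o[2])/d[2]
def proj(K,E,X):
    X=np.atleast_2d(X); c=X@E[:,:3].T+E[:,3]; u=c@K.T; return u[:,:2]/u[:,2:]
Tc=np.array([[0.9999999431080381, 0.0002606277353983236, -0.000214142719318147, -0.0006942662972209135], [0.0002791448394064749, -0.2829930999036915, 0.959121904392272, -0.18054614605619268], [0.00018937285795108666, -0.9591219096027798, -0.2829931565565461, 0.07369235932194186]])
Kw=(325.192,280.334,208.951)
def Rof(r):
    from scipy.spatial.transform import Rotation as R
    return R.from_euler('xyz',r).as_matrix()
def wray(st,p):
    f,cx,cy=Kw; d=np.array([p[0]-cx,p[1]-cy]); r=np.hypot(*d); th=r/f
    v=np.array([*(d/r*np.sin(th)),np.cos(th)]) if r>0 else np.array([0,0,1.])
    R=Rof(st['ee_rot']); return R@Tc[:,3]+st['position'], R@(Tc[:,:3]@v)
def wonz(st,p,z):
    o,d=wray(st,p); return o+d*(z-o[2])/d[2]
def wproj(st,X):
    f,cx,cy=Kw; R=Rof(st['ee_rot']); X=np.atleast_2d(X)
    c=((X-st['position'])@R-Tc[:,3])@Tc[:,:3]
    th=np.arctan2(np.hypot(c[:,0],c[:,1]),c[:,2]); u=c[:,:2]/np.hypot(c[:,0],c[:,1])[:,None]
    return u*th[:,None]*f+[cx,cy]
E
python3 - <<'E'
from h import *
from bench import *
print(state()['clock'])
for n,s,t in [("nose",(271.6,275.5),(340,213.1)),("floor",(270,302.3),(354.5,212.9)),("cup",(269.6,299.3),(361.8,210.9)),("sill",(302.5,233.2),(309.2,190.8)),("edge",(304,234),(304.5,186)),("hop",(305.1,243.7),(286.6,194.7)),("bottle",(355.4,238.5),(277.7,153.2))]:
    print(n,tri(s,t).round(4), proj(Kt,Et,tri(s,t)).round(1))
for n in ("side","top"):
    im=cv2.imread(f"pics/{n}0.png"); r=(240,150,160,200) if n=="side" else (240,130,160,110)
    c=im[r[1]:r[1]+r[3],r[0]:r[0]+r[2]]; f=3 if n=="side" else 5
    cv2.imwrite(f"pics/{n}0z.png",cv2.resize(c,None,fx=f,fy=f,interpolation=cv2.INTER_CUBIC))
E
```

```text
1.95
nose [ 0.5343 -0.2839  0.0621] [[339.9 212.6]]
floor [ 0.5363 -0.3384  0.0318] [[354.6 213.4]]
cup [ 0.5373 -0.3589  0.0637] [[361.9 211.5]]
sill [ 0.6044 -0.178   0.1033] [[309.1 190. ]]
edge [ 0.6157 -0.1643  0.092 ] [[304.8 187.5]]
hop [ 0.6127 -0.1032  0.0048] [[286.5 193.9]]
bottle [ 0.7566 -0.0736  0.0041] [[277.9 154.8]]
```

View pics/side0z.png

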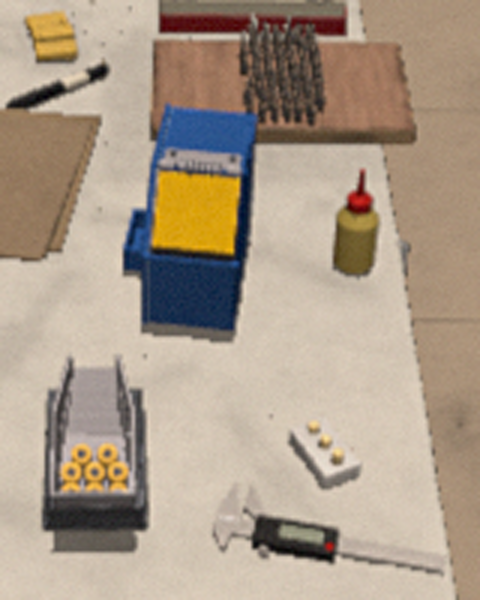

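View pics/top0z.png

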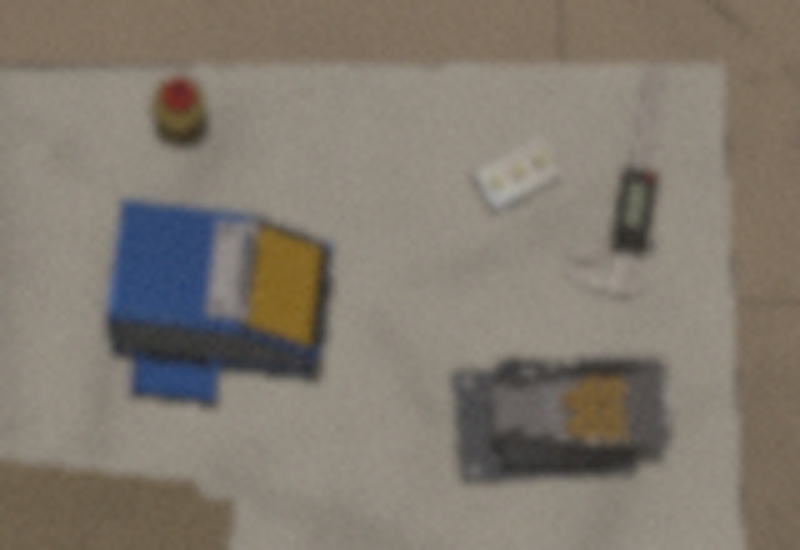

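Call:
step_arm:
  deltas:
    - [[-5,-8,43,-0.14],[-10,-15,86,-0.28],[-15,-23,129,-0.42],[-20,-30,172,-0.56],[-25,-38,215,-0.7],[-30,-45,258,-0.84],[-35,-53,301,-0.98],[-40,-60,344,-1.12]]
  claw: 100
  force: 30

```text
clock: 2.95
position: [0.5379, -0.2997, 0.2534]
ee_rot: [-1.571, -0.0, 0.021]
wrist_force: [0.9, -0.7, 0.2]
gripper_width: 0.0857
```

```bash
python3 - <<'E'
from bench import *
from h import *
s=state(); print(s['clock'],s['position'],s['ee_rot'],s['q'])
c=capture("wrist"); cv2.imwrite("pics/w1.png",c["pixels"][:,:,::-1])
for l in ("cup_nose","scoop_cup","cup_floor","cup_rest","hopper_sill","slug_hopper"):
    print(l,[(round(d["conf"],2),[round(float(x),1) for x in d["location"]]) for d in landmark_of(l,"wrist")])
E
```

```text
2.95 [ 0.53786618 -0.29972166  0.25343491] [-1.57102997e+00 -3.02789804e-04  2.06509422e-02] [-5.08360663e-01  2.90220001e-01  5.30255618e-01  1.81045263e+00
 -4.88961050e-05  1.04178475e+00]
cup_nose [(0.8, [275.6, 161.2])]
scoop_cup [(0.8, [280.9, 222.9])]
cup_floor [(0.75, [279.9, 204.8])]
cup_rest [(0.65, [349.7, 57.4]), (0.25, [277.4, 163.4])]
hopper_sill [(0.61, [349.3, 59.2])]
slug_hopper [(0.78, [341.9, 23.7])]
```

View pics/w1.png

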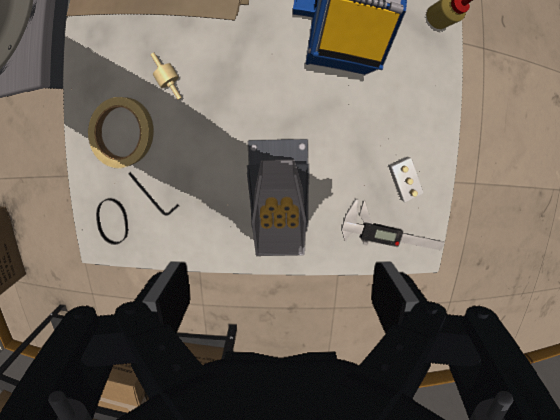

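```bash
python3 - <<'E'
from h import *
im=cv2.imread("pics/w1.png"); c=im[120:280,210:350]; cv2.imwrite("pics/w1z.png",cv2.resize(c,None,fx=4.2,fy=3.7,interpolation=cv2.INTER_CUBIC))
c=im[0:90,280:430]; cv2.imwrite("pics/w1h.png",cv2.resize(c,None,fx=5,fy=5,interpolation=cv2.INTER_CUBIC))
E
```

```text
(no output)
```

View pics/w1z.png

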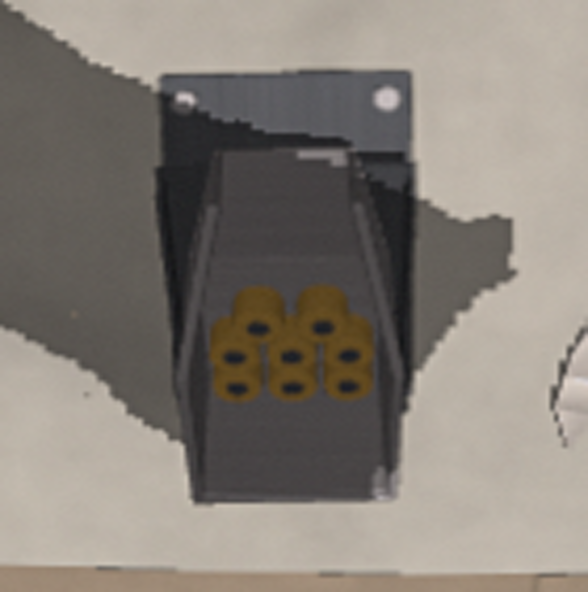

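View pics/w1h.png

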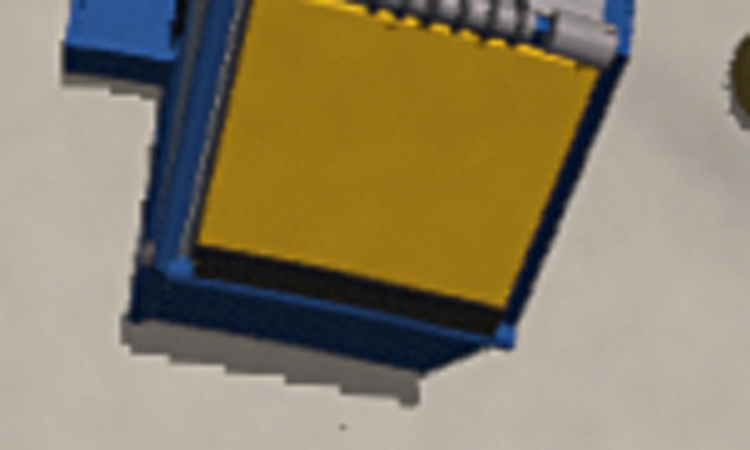

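```bash
python3 - <<'E'
from h import *
from scipy.optimize import least_squares
st=dict(position=np.array([0.53786618,-0.29972166,0.25343491]),ee_rot=np.array([-1.571,-3e-4,2.065e-2]))
def T(p,L,z0): 
    c,s=np.cos(p[2]),np.sin(p[2]); return np.c_[p[0]+c*L[:,0]-s*L[:,1], p[1]+s*L[:,0]+c*L[:,1], z0+L[:,2]]
# rest frame points; cup seated (-30.9,0,56.5)
s=np.array([-.0309,0,.0565])
L=np.array([[.0773,.019,.0123],[.0773,-.019,.0123],[-.0421,.03,.0025],[-.0421,-.03,.0025]])+s
L=np.vstack([L,[[.062,.04,.004],[.062,-.04,.004]]])
P=np.array([[261.7,161.1],[293.3,161.1],[256.4,255.1],[304,254.6],[248.1,140.3],[307.6,138.9]])
r=least_squares(lambda p:(wproj(st,T(p,L,0))-P).ravel(),[.537,-.32,1.57])
print("rest",r.x,r.fun.reshape(-1,2).round(1)); print("seat",T(r.x,s[None],0))
# hopper: sill corners outer + bottom front corners
H=np.array([[-.07,.039,.083],[-.07,-.039,.083]])
P=np.array([[316,53.6],[381.4,67]])
f=lambda p:(wproj(st,T(p,H,0))-P).ravel()
r=least_squares(f,[.61,-.1,1.5]); print("hop",r.x,r.fun); print("sill",T(r.x,np.array([[-.07,0,.083]]),0))
b=np.array([[-.07,.039,0],[-.07,-.039,0],[-.018,.034,.137],[-.018,-.034,.137]])
print(wproj(st,T(r.x,b,0)))
for n,K,E in(("s",Ks,Es),("t",Kt,Et)):
    print(n,proj(K,E,T(r.x,np.vstack([H,b]),0)).round(1).tolist())
E
```

```text
rest [ 0.53562415 -0.32268583  1.61382208] [[-0.8 -0.6]
 [ 1.2 -1.4]
 [-0.1 -1. ]
 [-0.2 -1.4]
 [-0.6  2.3]
 [ 0.5  2.3]]
seat [[ 0.53695324 -0.35355723  0.0565    ]]
hop [ 0.61687846 -0.09178427  1.45149267] [-2.07320085 -0.30206301  2.24509364  0.30963866]
sill [[ 0.608547   -0.16128669  0.083     ]]
[[307.55229252  64.88677666]
 [364.81573594  75.53394945]
 [332.39560001  -7.0694116 ]
 [401.6894126    9.2973698 ]]
s [[287.5, 234.0], [318.7, 236.9], [287.5, 258.6], [317.5, 261.6], [292.5, 204.5], [319.5, 206.9]]
t [[302.6, 201.4], [305.0, 179.0], [301.7, 206.0], [304.0, 184.6], [287.6, 195.0], [289.9, 174.9]]
```

Call:
step_arm:
  deltas:
    - [[-1,25,-20,-0.01],[-2,55,-40,-0.022],[-2,85,-54,-0.022],[-2,115,-54,-0.022],[-2,145,-54,-0.022],[-2,175,-54,-0.022],[-2,202,-54,-0.022],[-2,220,-54,-0.022]]

```text
clock: 4.3
position: [0.5343, -0.3551, 0.0319]
ee_rot: [-1.57, 0.001, 0.036]
wrist_force: [-0.3, 0.1, -0.0]
gripper_width: 0.0855
```

```bash
python3 - <<'E'
from bench import *
from h import *
s=state(); print(s['clock'],s['position'],s['ee_rot'],s['wrist_force'])
c=capture("wrist"); cv2.imwrite("pics/w2.png",c["pixels"][:,:,::-1])
c=capture("side"); cv2.imwrite("pics/s2.png",cv2.resize(c["pixels"][190:370,180:420,::-1],None,fx=3,fy=3))
E
```

```text
4.3 [ 0.53431374 -0.3550878   0.03189272] [-1.57025902e+00  8.40478516e-04  3.61130530e-02] [-0.28499929  0.09665622 -0.04270424]
```

View pics/w2.png

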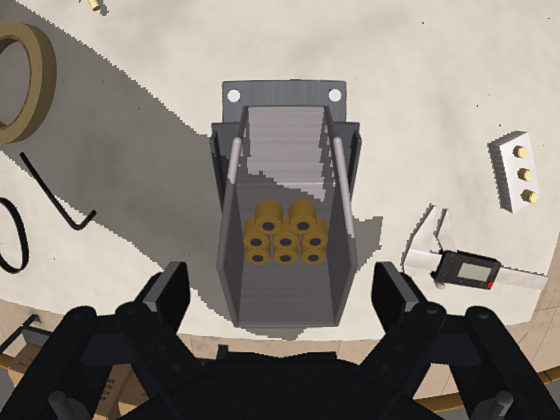

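View pics/s2.png

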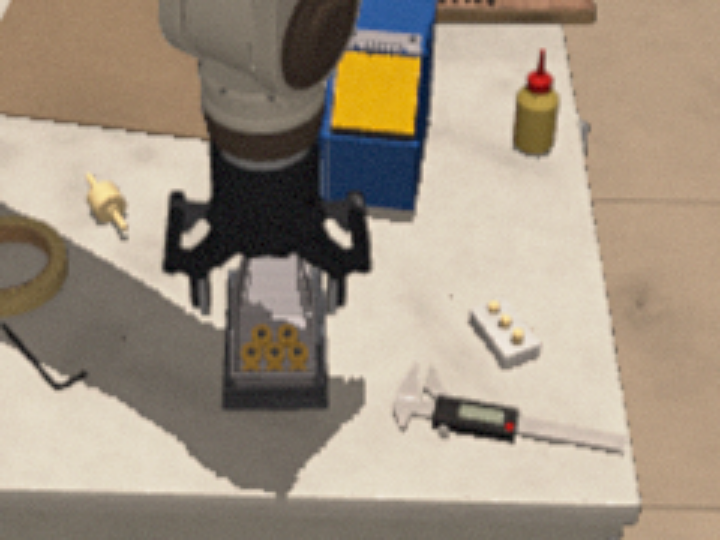

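```bash
python3 - <<'E'
from h import *
from scipy.optimize import least_squares
st=dict(position=np.array([0.53431374,-0.3550878,0.03189272]),ee_rot=np.array([-1.57025902e+00,8.4e-04,3.611e-02]))
def T(p,L,z0): 
    c,s=np.cos(p[2]),np.sin(p[2]); return np.c_[p[0]+c*L[:,0]-s*L[:,1], p[1]+s*L[:,0]+c*L[:,1], z0+L[:,2]]
s=np.array([-.0309,0,.0565])
L=np.array([[.0773,.019,.0123],[.0773,-.019,.0123],[-.0421,.03,.0025],[-.0421,-.03,.0025]])+s
L=np.vstack([L,[[.062,.04,.004],[.062,-.04,.004]]])
P=np.array([[243.5,107],[334,107],[235,326.5],[339,325.5],[222,83],[346.5,82]])
r=least_squares(lambda p:(wproj(st,T(p,L,0))-P).ravel(),[.537,-.32,1.57])
print("rest",r.x,r.fun.reshape(-1,2).round(1)); print("seat",T(r.x,s[None],0))
r=least_squares(lambda p:(wproj(st,T(p,L[:4],0))-P[:4]).ravel(),[.537,-.32,1.57])
print("cup only",T(r.x,s[None],0),r.x[2],r.fun)
E
python3 - <<'E'
import cv2
im=cv2.imread("pics/w2.png")[70:345,200:370]; cv2.imwrite("pics/w2z.png",cv2.resize(im,None,fx=2.1,fy=2.1))
E
```

```text
rest [ 0.53605378 -0.32319975  1.6132699 ] [[ 0.9 -0.9]
 [-2.8 -1. ]
 [ 0.7 -2.3]
 [-0.2 -2.3]
 [ 0.5  3.1]
 [ 1.7  3.8]]
seat [[ 0.53736582 -0.35407189  0.0565    ]]
cup only [[ 0.53748621 -0.3548229   0.0565    ]] 1.609390565589162 [ 1.76590428  0.58993148 -1.898849    0.84894427  0.61477675 -1.47866288
 -0.49031378 -1.09385234]
```

View pics/w2z.png

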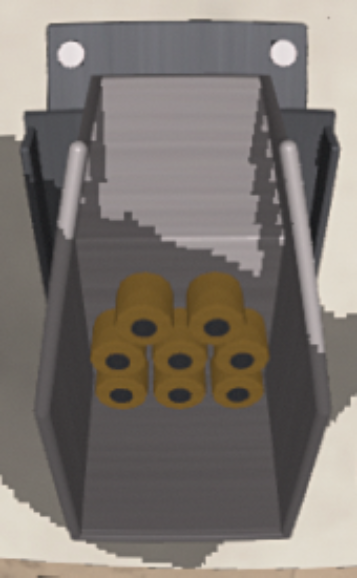

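Call:
step_arm:
  deltas:
    - [[3,0,1,0],[3,0,1,0],[3,0,1,0],[3,0,1,0],[3,0,1,0],[3,0,1,0],[3,0,1,0],[3,0,1,0]]
  claw: 0
  force: 30

```text
clock: 5.4
position: [0.5391, -0.354, 0.0348]
ee_rot: [-1.572, -0.002, 0.038]
wrist_force: [-2.2, 0.6, 5.7]
gripper_width: 0.059
```

Call:
step_arm:
  deltas:
    - [[0,-5,0,0],[0,-15,0,0],[0,-30,0,0],[0,-50,0,0],[0,-70,0,0],[0,-90,0,0],[0,-110,0,0],[0,-120,0,0]]

```text
clock: 6.4
position: [0.539, -0.3538, 0.1552]
ee_rot: [-1.572, -0.002, 0.038]
wrist_force: [-0.2, 0.1, -3.9]
gripper_width: 0.0587
```

```bash
python3 - <<'E'
from bench import *
from h import *
s=state(); print(s['clock'],s['position'],s['ee_rot'],s['wrist_force'],s['ft_torque'])
c=capture("wrist"); cv2.imwrite("pics/w3.png",c["pixels"][:,:,::-1])
print(landmark_of("cup_nose","wrist")[:2])
c=capture("side"); cv2.imwrite("pics/s3.png",cv2.resize(c["pixels"][190:370,180:420,::-1],None,fx=3,fy=3))
E
```

```text
6.4 [ 0.53898386 -0.35379095  0.15516904] [-1.57204757 -0.00178968  0.03804435] [-0.1739264   0.0570027  -3.90066789] [-0.02211813 -0.06662152  0.00620683]
[{'location': [280.0, 110.3], 'conf': 0.56}]
```

View pics/w3.png

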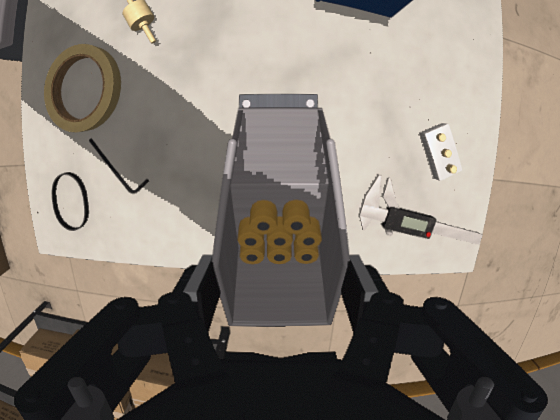

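View pics/s3.png

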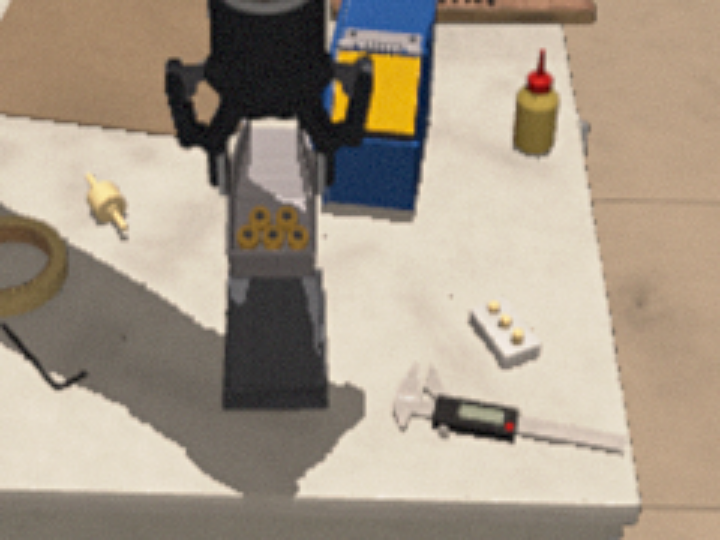

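```bash
python3 - <<'E'
from h import *
from scipy.optimize import brentq
st=dict(position=np.array([0.53431374,-0.3550878,0.03189272]),ee_rot=np.array([-1.57025902e+00,8.4e-04,3.611e-02]))
for a,b,w in [((211.5,124),(359.5,124),.08),((222,83),(346.5,82),.08)]:
    z=brentq(lambda z:np.linalg.norm(wonz(st,a,z)-wonz(st,b,z))-w,-.05,.1)
    m=(wonz(st,a,z)+wonz(st,b,z))/2; print(z,m, "rest x",m[1]+.3232)
E
python3 - <<'E'
import cv2
im=cv2.imread("pics/side0.png")[255:335,235:310]; cv2.imwrite("pics/s0r.png",cv2.resize(im,None,fx=7,fy=7,interpolation=cv2.INTER_CUBIC))
E
```

```text
0.03772685398494533 [ 0.53392405 -0.28505703  0.03772685] rest x 0.03814297418982965
0.0018274157997146823 [ 0.53262064 -0.25882861  0.00182742] rest x 0.06437138602009007
```

View pics/s0r.png

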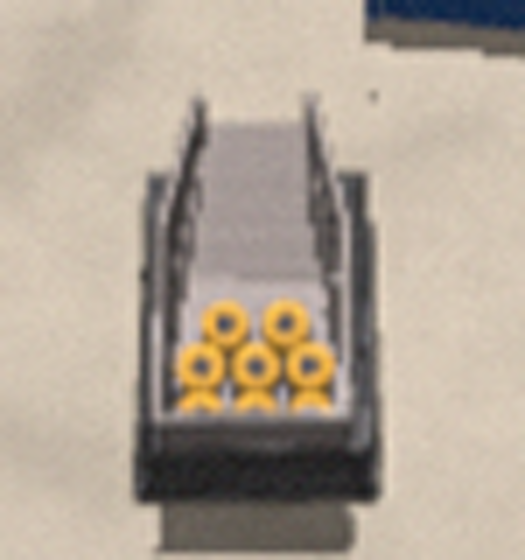

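```bash
python3 - <<'E'
from h import *
st=dict(position=np.array([0.53786618,-0.29972166,0.25343491]),ee_rot=np.array([-1.571,-3e-4,2.065e-2]))
for n,p in dict(block_l=(388,165),block_b=(405,200),cal_top=(355,200),cal_left=(342,235),rest_fr=(308,139),hopL=(306,64),hopR=(364,74.4),tape_r=(153,130),hex_=(178,207),rotor_b=(181,97)).items(): print(n,wonz(st,p,0).round(3))
E
```

```text
block_l [ 0.687 -0.287  0.   ]
block_b [ 0.719 -0.337  0.   ]
cal_top [ 0.643 -0.339  0.   ]
cal_left [ 0.628 -0.392  0.   ]
rest_fr [ 0.573 -0.256  0.   ]
hopL [ 0.568 -0.156  0.   ]
hopR [ 0.646 -0.164  0.   ]
tape_r [ 0.359 -0.243  0.   ]
hex_ [ 0.391 -0.354  0.   ]
rotor_b [ 0.401 -0.199  0.   ]
```

Call:
step_arm:
  deltas:
    - [[-15,0,10,0],[-40,0,25,0],[-65,10,40,0],[-85,30,52,0],[-92,55,58,0],[-92,80,58,0],[-92,102,58,0],[-92,118,58,0]]

```text
clock: 7.55
position: [0.4436, -0.2986, 0.0333]
ee_rot: [-1.57, 0.002, 0.038]
wrist_force: [0.3, -0.0, -3.2]
gripper_width: 0.0589
```

Call:
step_arm:
  deltas:
    - [[0,4,5,0],[0,7,11,0],[0,9,17,0],[0,11,23,0],[0,13,29,0],[0,15,35,0],[0,17,40,0],[0,18,43,0]]
  force: 20

```text
clock: 8.55
position: [0.4429, -0.2558, 0.017]
ee_rot: [-1.571, -0.0, 0.038]
wrist_force: [-0.2, -2.9, 0.4]
gripper_width: 0.0586
```

```bash
python3 - <<'E'
from bench import *
from h import *
s=state(); print(s['clock'],s['position'],s['ee_rot'],s['wrist_force'],s['ft_torque'],s['gripper_width'])
c=capture("wrist"); cv2.imwrite("pics/w4.png",c["pixels"][:,:,::-1])
print(landmark_of("cup_nose","wrist")[:2])
c=capture("side"); cv2.imwrite("pics/s4.png",cv2.resize(c["pixels"][190:370,160:400,::-1],None,fx=3,fy=3))
E
```

```text
8.55 [ 0.44285594 -0.25582027  0.0169747 ] [-1.57088425e+00 -1.66661431e-04  3.81868034e-02] [-0.1866279  -2.87600098  0.35894514] [-0.52002024 -0.07273923 -0.00576826] 0.058606442335803616
[]
```

View pics/w4.png

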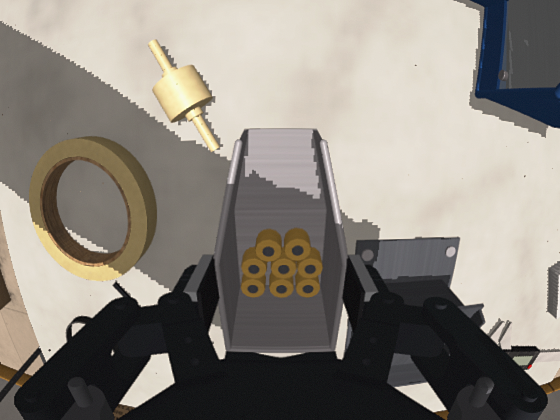

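View pics/s4.png

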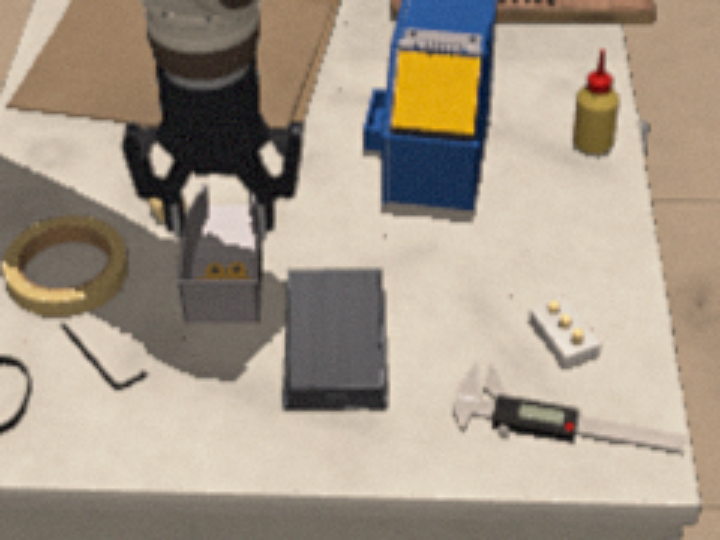

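```bash
cat >> h.py <<'E'
from scipy.optimize import least_squares
def tilt(nose,back,th0=0.):
    """pixel rows/cols of nose lip L,R and back-top L,R -> tilt deg (+nose up), origin in tool mm (x,y,z)"""
    P=np.array([*nose,*back],float)
    C=np.array([[74,19,-25.4],[74,-19,-25.4],[-36,30,22],[-36,-30,22]])/1000
    st=dict(position=np.zeros(3),ee_rot=np.zeros(3))
    def f(p):
        c,s=np.cos(p[0]),np.sin(p[0]); fw=C[:,0]*c-C[:,2]*s; up=C[:,0]*s+C[:,2]*c
        X=np.c_[-C[:,1]+p[1], -up+p[2], fw+p[3]]
        return (wproj(st,X)-P).ravel()
    r=least_squares(f,[np.radians(th0),0,-.022,0]); return np.degrees(r.x[0]).round(1),(r.x[1:]*1000).round(1),r.fun.round(1)
E
python3 - <<'E'
from h import *
print(tilt([(242,110),(322,110)],[(228,324),(334,325)],28))
print(tilt([(243,129),(321,129)],[(226,350),(340,352)],0))
E
python3 - <<'E'
import cv2
im=cv2.imread("pics/w4.png")[110:370,200:370]; cv2.imwrite("pics/w4z.png",cv2.resize(im,None,fx=3,fy=2.3))
im=cv2.imread("pics/w3.png")[90:350,200:370]; cv2.imwrite("pics/w3z.png",cv2.resize(im,None,fx=3,fy=2.3))
E
```

```text
(np.float64(22.3), array([ -0.1, -19.4,  -1.3]), array([-0.2, -0.5, -0.4, -0.4,  2.3,  1. , -1.5, -0.1]))
(np.float64(9.3), array([  0.4, -28. ,  -9.6]), array([ 2.1, -0.9, -0.9, -0.8,  1.9,  2. , -3.2, -0.2]))
```

View pics/w4z.png

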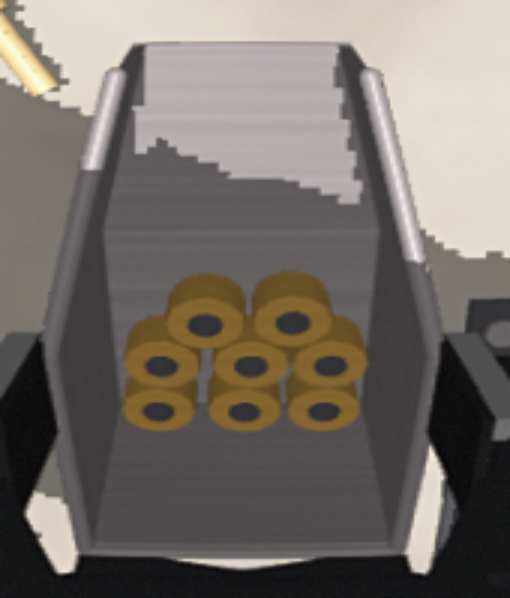

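View pics/w3z.png

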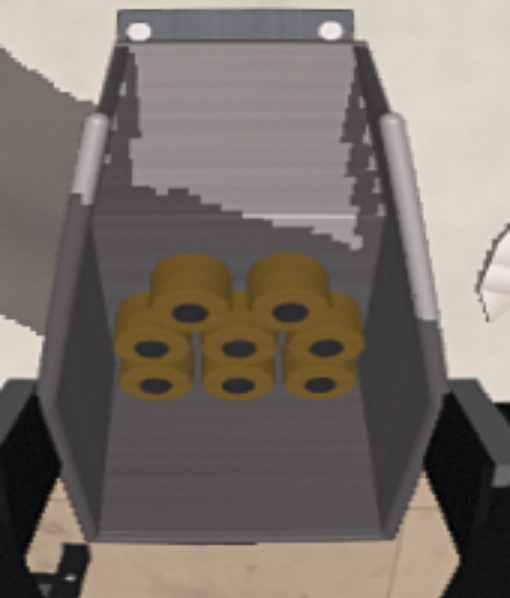

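Call:
step_arm:
  deltas:
    - [[0,2,2,0],[0,4,4,0],[0,6,6,0],[0,8,8,0],[0,9,9,0],[0,9,9,0],[0,9,9,0],[0,9,9,0]]

```text
clock: 9.7
position: [0.4424, -0.2463, 0.0087]
ee_rot: [-1.569, -0.0, 0.038]
wrist_force: [-3.2, 5.7, 7.8]
gripper_width: 0.059
```

```bash
python3 - <<'E'
from bench import *
from h import *
s=state(); print(s['clock'],s['position'],s['ee_rot'],s['wrist_force'],s['ft_torque'],s['gripper_width'])
c=capture("wrist"); cv2.imwrite("pics/w5.png",c["pixels"][:,:,::-1]); cv2.imwrite("pics/w5z.png",cv2.resize(c["pixels"][110:370,200:370,::-1],None,fx=3,fy=2.3))
E
```

```text
9.7 [ 0.44237425 -0.2462816   0.0087059 ] [-1.56920365e+00 -3.02106991e-04  3.83485130e-02] [-3.19472325  5.65015864  7.8401782 ] [ 0.81643273  0.55835289 -0.10105259] 0.0590231023769265
```

View pics/w5z.png

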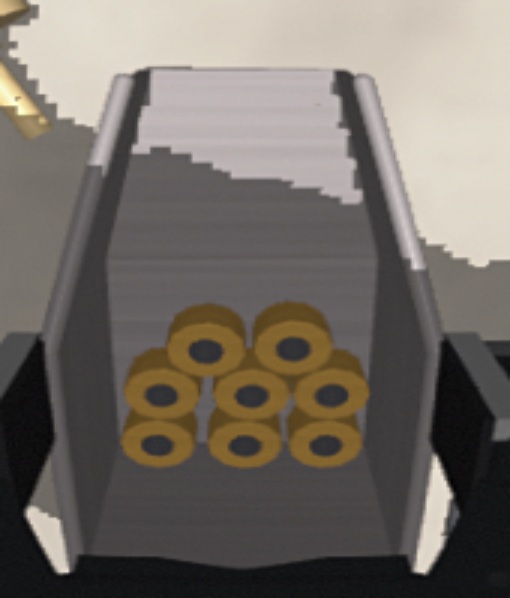

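```bash
python3 - <<'E'
from h import *
print(tilt([(244.3,140.4),(318.3,140.4)],[(224,352),(340,352.6)],0))
st=dict(position=np.zeros(3),ee_rot=np.zeros(3))
for th,o in ((0,(0,-28,-8)),(0,(0,-28,-4)),(0,(0,-28,0)),(5,(0,-28,-8))):
    C=np.array([[74,19,-25.4],[74,-19,-25.4],[-36,30,22],[-36,-30,22],[24,30,22],[-36,27,-33],[24,27,-33]])/1e3
    t=np.radians(th);c,s=np.cos(t),np.sin(t); o=np.array(o)/1e3
    X=np.c_[-C[:,1]+o[0],-(C[:,0]*s+C[:,2]*c)+o[1],C[:,0]*c-C[:,2]*s+o[2]]
    print(th,o,wproj(st,X).round(0).tolist())
E
```

```text
(np.float64(-6.4), array([  0. , -24.4, -10.8]), array([ 4.7, -1. , -4. , -0.9,  0.8,  1.3, -1.4,  0.6]))
0 [ 0.    -0.028 -0.008] [[247.0, 130.0], [317.0, 130.0], [225.0, 353.0], [338.0, 353.0], [214.0, 250.0], [241.0, 299.0], [237.0, 214.0]]
0 [ 0.    -0.028 -0.004] [[247.0, 123.0], [317.0, 123.0], [224.0, 347.0], [339.0, 347.0], [214.0, 242.0], [241.0, 294.0], [236.0, 207.0]]
0 [ 0.    -0.028  0.   ] [[247.0, 115.0], [317.0, 115.0], [223.0, 342.0], [340.0, 341.0], [213.0, 234.0], [240.0, 289.0], [236.0, 201.0]]
5 [ 0.    -0.028 -0.008] [[245.0, 127.0], [318.0, 127.0], [226.0, 351.0], [337.0, 351.0], [214.0, 256.0], [241.0, 293.0], [236.0, 210.0]]
```

Call:
step_arm:
  deltas:
    - [[0,0,0,0],[0,0,0,0],[0,0,0,0],[0,-1,-4,0],[0,-3,-8,0],[0,-4,-12,0],[0,-4,-12,0],[0,-4,-12,0]]
  claw: 85

```text
clock: 10.75
position: [0.4428, -0.2591, 0.012]
ee_rot: [-1.571, 0.0, 0.038]
wrist_force: [-0.6, 0.4, -0.4]
gripper_width: 0.0725
```

Call:
step_arm:
  deltas:
    - [[0,0,0,0],[0,0,0,0],[0,0,0,0],[0,0,0,0],[0,0,0,0],[0,0,0,0],[0,-2,0,0],[0,-5,0,0]]
  claw: 0
  force: 25

```text
clock: 11.75
position: [0.4425, -0.2588, 0.0165]
ee_rot: [-1.57, 0.001, 0.038]
wrist_force: [-0.5, -0.0, -3.0]
gripper_width: 0.0587
```

```bash
python3 - <<'E'
from bench import *
from h import *
s=state(); print(s['clock'],s['position'],s['ee_rot'],s['wrist_force'],s['ft_torque'],s['gripper_width'])
c=capture("wrist"); cv2.imwrite("pics/w6.png",c["pixels"][:,:,::-1])
E
```

```text
11.75 [ 0.44254744 -0.2588456   0.01648332] [-1.57009321e+00  9.18975893e-04  3.80299559e-02] [-0.4876783  -0.04901615 -3.01399103] [0.03614038 0.00370597 0.01918561] 0.05872521329842307
```

View pics/w6.png

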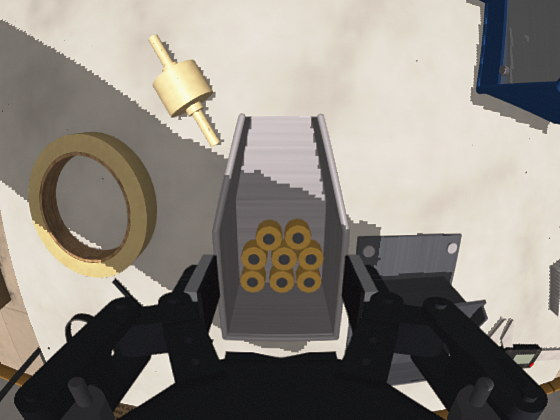

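Call:
step_arm:
  deltas:
    - [[0,-18,0,0],[8,-38,0,0],[30,-58,-1,0.02],[60,-76,-3,0.06],[90,-88,-4,0.1],[120,-90,-6,0.13],[145,-90,-7,0.157],[154,-90,-8,0.157]]
  force: 25

```text
clock: 12.8
position: [0.5982, -0.2611, 0.1075]
ee_rot: [-1.571, -0.0, -0.118]
wrist_force: [-0.3, -0.2, -4.2]
gripper_width: 0.0591
```

```bash
python3 - <<'E'
from bench import *
from h import *
s=state(); print(s['clock'],s['position'].tolist(),s['ee_rot'].tolist(),s['wrist_force'],s['ft_torque'],s['gripper_width'])
c=capture("wrist"); cv2.imwrite("pics/w7.png",c["pixels"][:,:,::-1])
E
```

```text
12.8 [0.5981582574272438, -0.2610896244812014, 0.10748390219861192] [-1.5707801978887799, -0.00022150580976365575, -0.11817094462245437] [-0.33435205 -0.21916934 -4.21429941] [-0.01257653  0.06548084  0.021893  ] 0.05907799749631165
```

View pics/w7.png

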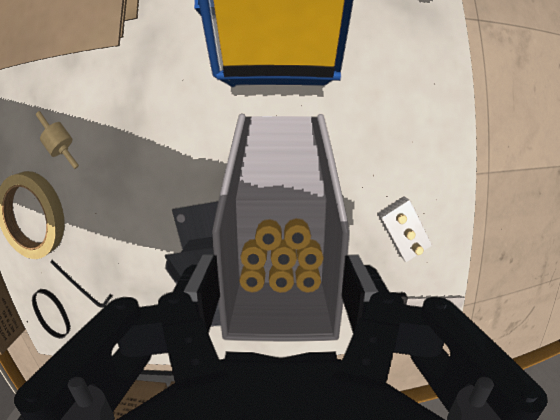

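```bash
python3 - <<'E'
import cv2
im=cv2.imread("pics/w7.png")[0:130,190:370]; cv2.imwrite("pics/w7z.png",cv2.resize(im,None,fx=4.4,fy=4.4,interpolation=cv2.INTER_CUBIC))
E
```

```text
(no output)
```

View pics/w7z.png

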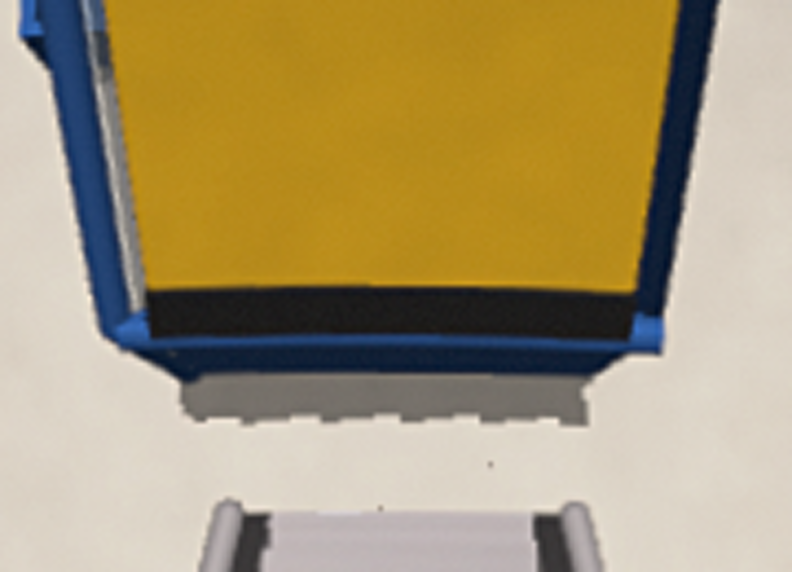

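```bash
python3 - <<'E'
from h import *
st=dict(position=np.array([0.59816,-0.26109,0.10748]),ee_rot=np.array([-1.57078,-2e-4,-.11817]))
a=wonz(st,(213.9,76.1),.083);b=wonz(st,(340.5,79.5),.083)
m=(a+b)/2; d=b-a; print(a,b,m,np.hypot(*d[:2]),"yaw",np.arctan2(d[1],d[0]))
a=wonz(st,(224,74),.083);b=wonz(st,(333.6,76.5),.083);print((a+b)/2,b-a)
e=np.array([np.sin(.118),np.cos(.118)]); 
R=Rof(st['ee_rot']); print("sill in tool",R.T@(m-st['position']))
E
```

```text
[ 0.56789083 -0.15688812  0.083     ] [ 0.64622927 -0.16860118  0.083     ] [ 0.60706005 -0.16274465  0.083     ] 0.07920926329618828 yaw -0.14841916812432396
[ 0.60824786 -0.16149578  0.083     ] [ 0.06764094 -0.00973604  0.        ]
sill in tool [-0.00276136  0.02448106  0.09870837]
```

Call:
step_arm:
  deltas:
    - [[-2,4,5,0.02],[-3,7,15,0.02],[-3,7,27,0.02],[-3,7,39,0.02],[-3,7,51,0.02],[-3,7,63,0.02],[-3,7,72,0.02],[-3,7,77,0.02]]

```text
clock: 13.85
position: [0.6033, -0.184, 0.1]
ee_rot: [-1.571, 0.0, -0.139]
wrist_force: [0.6, -2.9, -5.1]
gripper_width: 0.0589
```

```bash
python3 - <<'E'
from bench import *
from h import *
s=state(); print(s['clock'],s['position'].tolist(),s['ee_rot'].tolist(),s['wrist_force'],s['ft_torque'],s['gripper_width'])
c=capture("wrist"); cv2.imwrite("pics/w8.png",c["pixels"][:,:,::-1])
c=capture("side"); cv2.imwrite("pics/s8.png",cv2.resize(c["pixels"][170:300,240:400,::-1],None,fx=4,fy=4))
E
```

```text
13.85 [0.6033452635235431, -0.18402006620436887, 0.10000773202079188] [-1.5711911060499482, 1.730910401254171e-05, -0.13869847978513183] [ 0.62868432 -2.94020753 -5.07518151] [-0.84392759 -0.18632223 -0.01492462] 0.05888131230117795
```

View pics/w8.png

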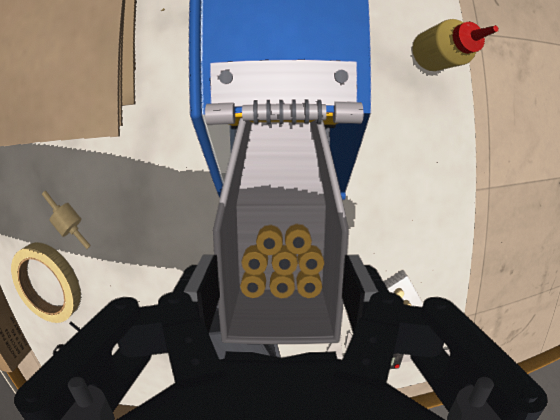

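View pics/s8.png

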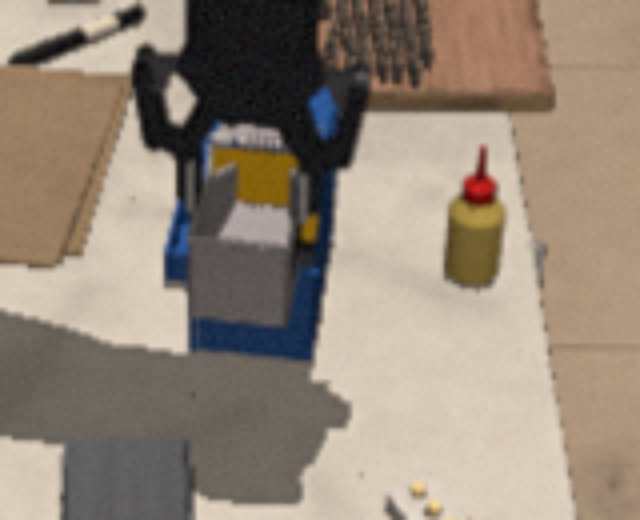

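Call:
step_arm:
  deltas:
    - [[0,0,3,0],[0,0,6,0],[0,-2,8,0],[0,-4,10,0],[0,-7,12,0],[0,-10,14,0],[0,-13,16,0],[0,-16,18,0]]
  force: 20

```text
clock: 14.95
position: [0.6058, -0.1681, 0.1168]
ee_rot: [-1.573, -0.001, -0.14]
wrist_force: [-1.8, -7.7, -0.4]
gripper_width: 0.0584
```

```bash
python3 - <<'E'
from bench import *
from h import *
s=state(); print(s['clock'],s['position'].tolist(),s['ee_rot'].tolist(),s['wrist_force'],s['ft_torque'],s['gripper_width'])
c=capture("wrist"); cv2.imwrite("pics/w9.png",c["pixels"][:,:,::-1])
c=capture("side"); cv2.imwrite("pics/s9.png",cv2.resize(c["pixels"][170:300,240:400,::-1],None,fx=4,fy=4))
E
```

```text
14.95 [0.6057580714774267, -0.16806616861799153, 0.11682974875709654] [-1.572879053867335, -0.001001141672747119, -0.14036004015099657] [-1.76927188 -7.71833621 -0.41356403] [-1.75243474  0.38012992  0.0662877 ] 0.058395210377593695
```

View pics/w9.png

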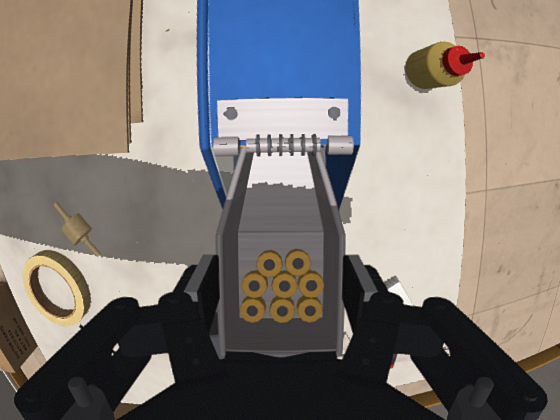

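View pics/s9.png

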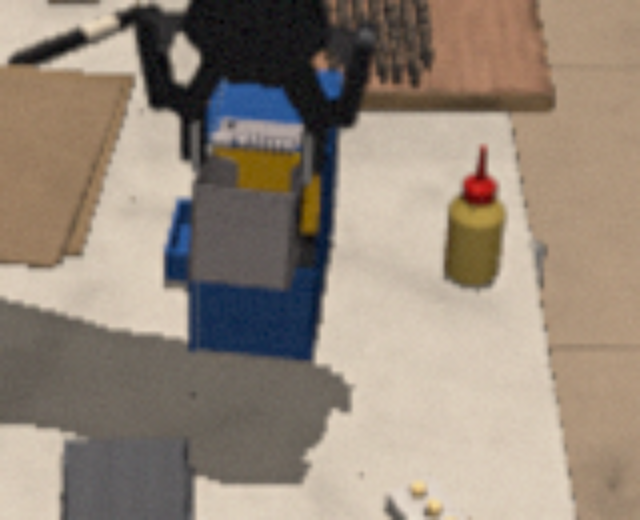

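Call:
step_arm:
  deltas:
    - [[0,-3,2,0],[0,-6,5,0],[0,-9,7,0],[0,-12,10,0],[0,-15,12,0],[0,-18,15,0],[0,-21,18,0],[0,-24,20,0]]

```text
clock: 16.05
position: [0.6085, -0.1464, 0.1402]
ee_rot: [-1.571, 0.0, -0.139]
wrist_force: [0.0, -2.3, -2.4]
gripper_width: 0.0569
```

```bash
python3 - <<'E'
from bench import *
from h import *
s=state(); print(s['clock'],s['position'].tolist(),s['ee_rot'].tolist(),s['wrist_force'],s['ft_torque'],s['gripper_width'])
c=capture("wrist"); cv2.imwrite("pics/w10.png",c["pixels"][:,:,::-1])
c=capture("side"); cv2.imwrite("pics/s10.png",cv2.resize(c["pixels"][170:300,240:400,::-1],None,fx=4,fy=4))
E
```

```text
16.05 [0.6085474525558353, -0.14641639697594697, 0.14017476625949168] [-1.5705230459611386, 0.00012770706401199483, -0.13875851340580547] [ 0.046045   -2.32878    -2.43332327] [-0.3819985 -0.0521759 -0.017978 ] 0.05692808145052184
```

View pics/w10.png

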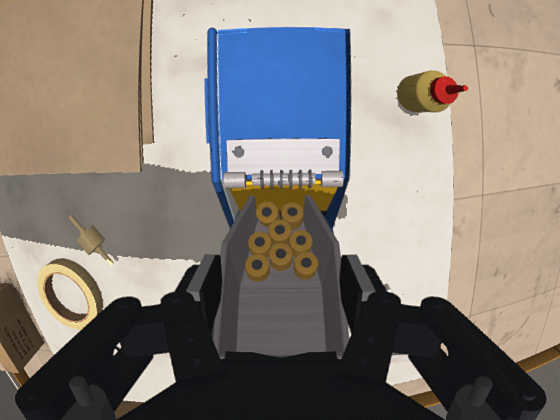

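View pics/s10.png

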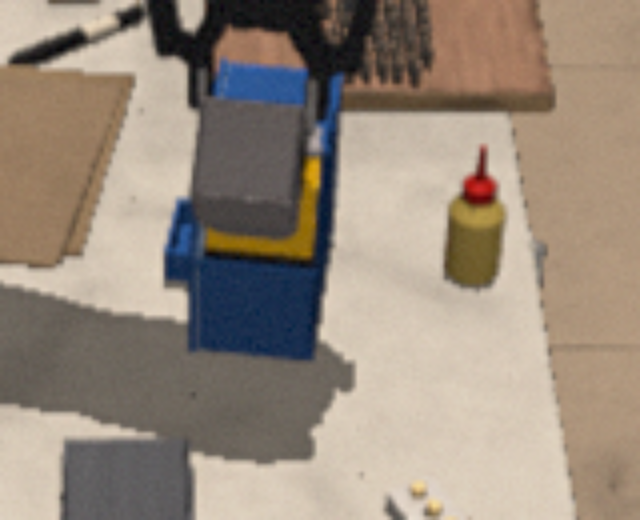

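```bash
python3 - <<'E'
import cv2
im=cv2.imread("pics/w10.png")[160:370,190:370]; cv2.imwrite("pics/w10z.png",cv2.resize(im,None,fx=4.2,fy=2.85*1.0,interpolation=cv2.INTER_CUBIC))
im=cv2.imread("pics/s10.png")[60:300,170:350]; cv2.imwrite("pics/s10z.png",cv2.resize(im,None,fx=3,fy=2.4,interpolation=cv2.INTER_CUBIC))
E
```

```text
(no output)
```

View pics/w10z.png

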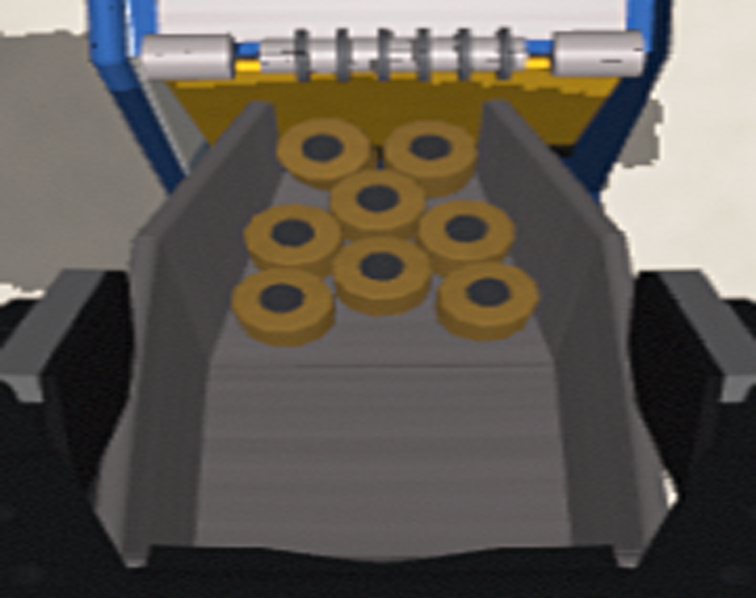

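View pics/s10z.png

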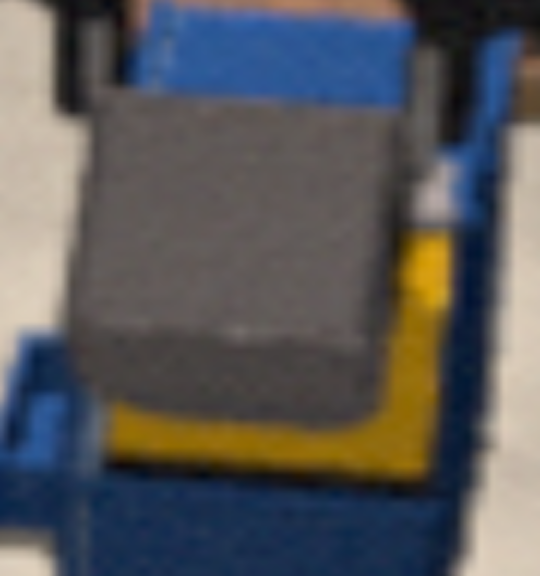

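```bash
cat >> h.py <<'E'
def fit(obs,th0=-20.):
    """obs: list of (cup xyz mm, pixel)"""
    C=np.array([o[0] for o in obs])/1e3; P=np.array([o[1] for o in obs],float)
    st=dict(position=np.zeros(3),ee_rot=np.zeros(3))
    def f(p):
        c,s=np.cos(p[0]),np.sin(p[0]); X=np.c_[-C[:,1]+p[1],-(C[:,0]*s+C[:,2]*c)+p[2],C[:,0]*c-C[:,2]*s+p[3]]
        return (wproj(st,X)-P).ravel()
    r=least_squares(f,[np.radians(th0),0,-.024,0],loss='soft_l1',f_scale=3); return round(float(np.degrees(r.x[0])),1),(r.x[1:]*1000).round(1),f(r.x).round(0)
E
python3 - <<'E'
from h import *
# check on level w6: 
print(fit([((74,19,2),(240.5,116)),((74,-19,2),(322,116)),((-36,30,22),(222,339)),((-36,-30,22),(340,339)),((24,30,22),(215,222)),((24,-30,22),(348,222))],0))
o=[((74,19,2),(252.4,196)),((74,-19,2),(307,196)),((24,30,22),(223,242)),((24,-30,22),(335.7,243)),((24,27.5,-33.5),(240.7,286)),((24,-27.5,-33.5),(321.7,286)),((-36,30,22),(221,358)),((-36,-30,22),(339.5,358))]
print(fit(o)); print(fit(o[:6]))
E
```

```text
(-7.7, array([ -0.3, -25.6,   0.3]), array([ 2., -0., -2., -0., -0., -0.,  1., -0., -0.,  1.,  0.,  1.]))
(-52.3, array([ -0.9, -25.4, -26.5]), array([-0., -0.,  1., -0.,  2.,  4., -0.,  3., -1., -1., -2., -1., -6.,
       -1.,  5., -1.]))
(-54.8, array([ -0.9, -27.4, -24.1]), array([-0., -0.,  1., -0.,  1.,  0.,  0., -1., -1.,  0., -1.,  0.]))
```

Call:
step_arm:
  deltas:
    - [[0,0,7,0],[5,0,8,0.08],[-6,0,8,-0.08],[6,0,8,0.08],[-6,0,8,-0.08],[6,0,8,0.08],[-6,0,8,-0.08],[0,0,8,0]]
  force: 35

```text
clock: 17.15
position: [0.6089, -0.1383, 0.14]
ee_rot: [-1.57, 0.001, -0.137]
wrist_force: [-0.8, -1.3, -2.0]
gripper_width: 0.0532
```

```bash
cat > look.py <<'E'
import sys
from bench import *
from h import *
n=sys.argv[1]
s=state(); print(s['clock'],s['position'].round(4).tolist(),s['ee_rot'].round(3).tolist(),s['wrist_force'].round(1),s['ft_torque'].round(2),s['gripper_width'])
c=capture("wrist")["pixels"][:,:,::-1]; cv2.imwrite(f"pics/w{n}.png",c)
o=[cv2.resize(c[100:400,180:380],(500,600))]
if len(sys.argv)>2:
    c=capture("side")["pixels"][:,:,::-1]; o.append(cv2.resize(c[175:285,260:315],(300,600)))
cv2.imwrite(f"pics/v{n}.png",np.hstack(o))
E
python3 look.py 11 s
```

```text
17.15 [0.6089, -0.1383, 0.14] [-1.57, 0.001, -0.137] [-0.8 -1.3 -2. ] [-0.28  0.1  -0.  ] 0.05324973105736722
```

View pics/v11.png

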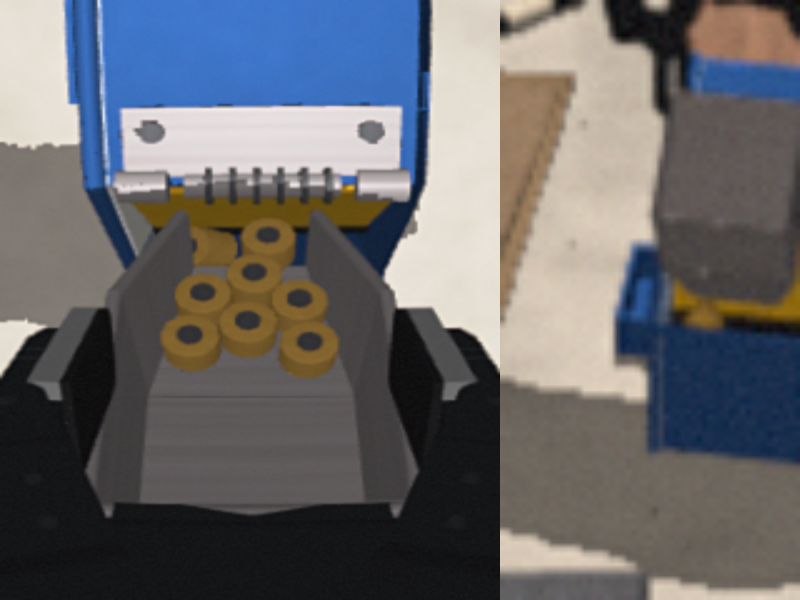

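Call:
step_arm:
  deltas:
    - [[0,0,0,0.05],[0,0,0,-0.05],[0,0,0,0.05],[0,0,0,-0.05],[0,0,0,0.04],[0,0,0,0],[0,0,0,0],[0,0,0,0]]
  force: 35

```text
clock: 18.25
position: [0.6095, -0.1387, 0.1399]
ee_rot: [-1.571, 0.0, -0.139]
wrist_force: [-0.4, -1.4, -2.0]
gripper_width: 0.0534
```

```bash
python3 look.py 12 s
```

```text
18.25 [0.6095, -0.1387, 0.1399] [-1.571, 0.0, -0.139] [-0.4 -1.4 -2. ] [-0.25  0.11 -0.06] 0.05340906829222608
```

View pics/v12.png

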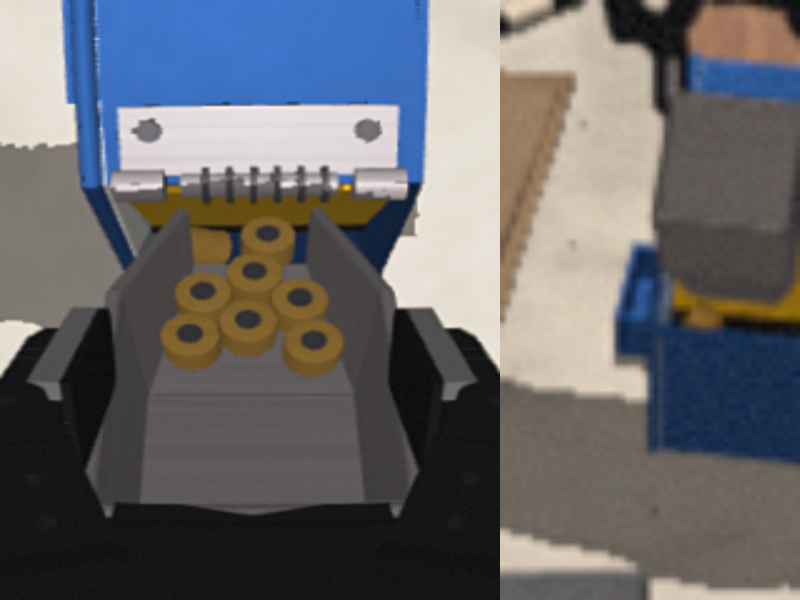

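Call:
step_arm:
  deltas:
    - [[0,1,0,0],[0,2,1,0],[0,3,3,0],[0,4,4,0],[0,5,6,0],[0,5,7,0.03],[0,5,7,-0.03],[0,5,7,0]]
  force: 60

```text
clock: 19.35
position: [0.6106, -0.1319, 0.1351]
ee_rot: [-1.571, -0.0, -0.142]
wrist_force: [0.9, 0.6, 0.5]
gripper_width: 0.0001
```

```bash
python3 look.py 13 s
```

```text
19.35 [0.6106, -0.1319, 0.1351] [-1.571, -0.0, -0.142] [0.9 0.6 0.5] [-0.04  0.    0.03] 7.084212194520553e-05
```

View pics/v13.png

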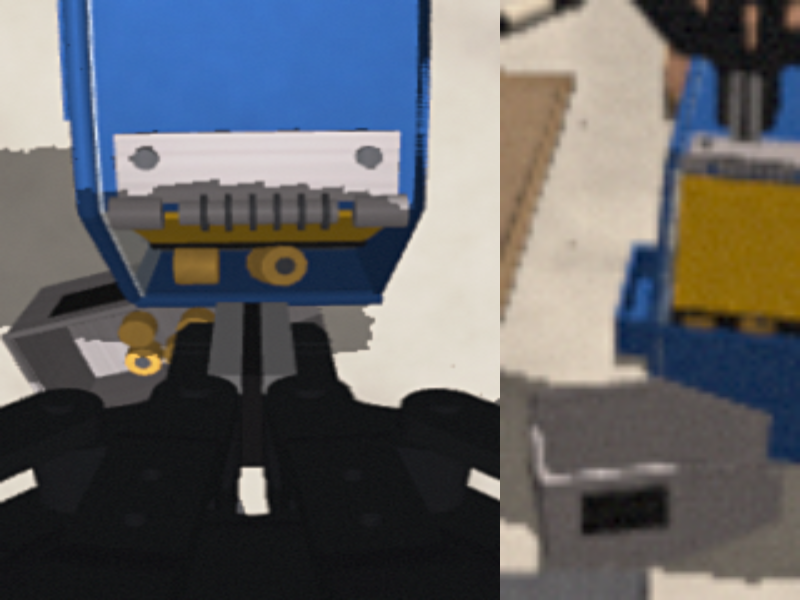

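Call:
step_arm:
  deltas:
    - [[0,-20,-10,0],[0,-50,-30,0],[0,-80,-60,0],[0,-100,-90,0],[0,-110,-120,0],[0,-115,-140,0],[0,-115,-150,0],[0,-115,-150,0]]
  claw: 100
  force: 30

```text
clock: 20.45
position: [0.5897, -0.2807, 0.2496]
ee_rot: [-1.57, 0.001, -0.14]
wrist_force: [-0.3, -0.1, -0.9]
gripper_width: 0.0854
```

```bash
python3 look.py 14 s; python3 - <<'E'
import cv2
im=cv2.imread("pics/w14.png"); cv2.imwrite("pics/w14z.png",cv2.resize(im[0:300,130:430],(800,600)[:2] if 0 else (600,600),interpolation=cv2.INTER_CUBIC))
E
```

```text
20.45 [0.5897, -0.2807, 0.2496] [-1.57, 0.001, -0.14] [-0.3 -0.1 -0.9] [-0.01 -0.02 -0.01] 0.08544726157378318
```

View pics/w14.png

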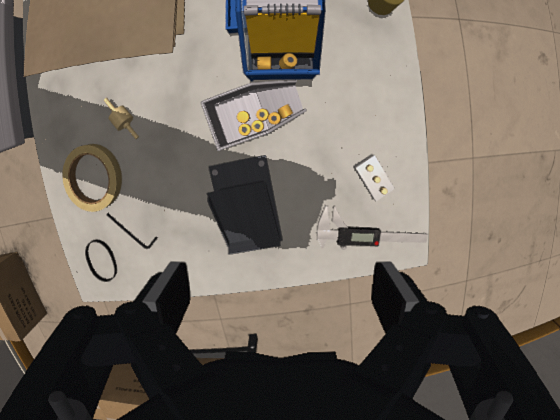

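View pics/w14z.png

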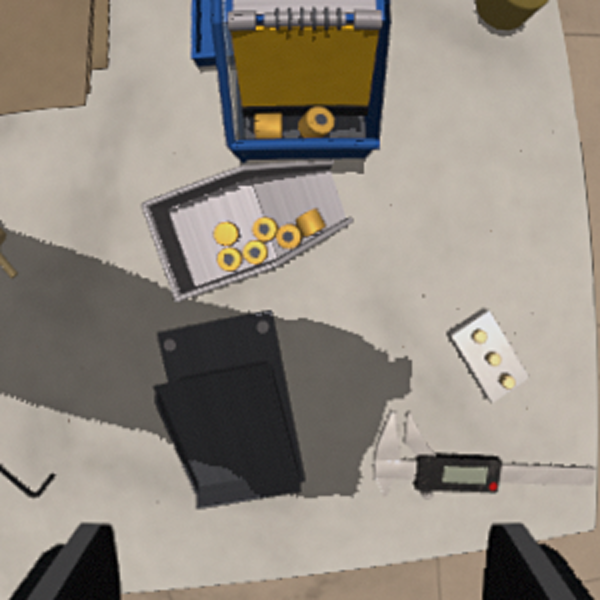

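```bash
python3 - <<'E'
import cv2
for n in (8,9):
    im=cv2.imread(f"pics/w{n}.png")[90:370,190:370]; cv2.imwrite(f"pics/w{n}y.png",cv2.resize(im,(720,600),interpolation=cv2.INTER_CUBIC))
im=cv2.imread(f"pics/w14.png")[70:160,190:315]; cv2.imwrite(f"pics/w14y.png",cv2.resize(im,(750,540),interpolation=cv2.INTER_CUBIC))
E
```

```text
(no output)
```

View pics/w9y.png

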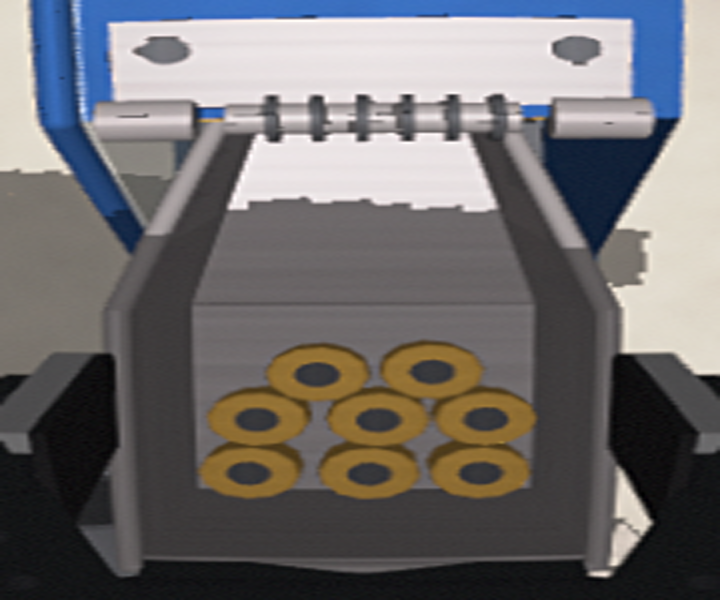

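View pics/w14y.png

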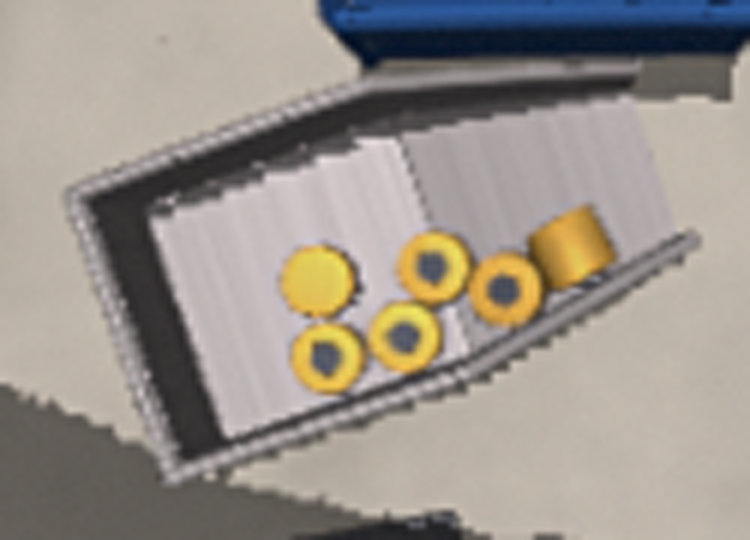

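```bash
python3 - <<'E'
from h import *
print(fit([((24,27.5,-33.5),(238.7,231.4)),((24,-27.5,-33.5),(323.3,231.4)),((24,30,22),(217,232)),((24,-30,22),(343.7,232)),((-36,30,22),(221,354)),((-36,-30,22),(340,354)),((-36,27.5,-33.5),(239.5,318)),((-36,-27.5,-33.5),(321.7,318))],-10))
# cup on bench w14
st=dict(position=np.array([.5897,-.2807,.2496]),ee_rot=np.array([-1.57,.001,-.14]))
def px(u,v): return (190+u/6,70+v/6)
P=np.array([px(68,192),px(172,475),px(370,85),px(468,372),px(640,68),px(697,235)])
C=np.array([[-36,30,58],[-36,-30,58],[24,30,58],[24,-30,58],[74,19,38],[74,-19,38]])/1e3
def f(p):
    c,s=np.cos(p[2]),np.sin(p[2]); X=np.c_[p[0]+c*C[:,0]-s*C[:,1],p[1]+s*C[:,0]+c*C[:,1],C[:,2]]
    return (wproj(st,X)-P).ravel()
r=least_squares(f,[.6,-.22,.16]); print(r.x,r.fun.round(1))
R=Rof(st['ee_rot']); print("to origin in tool mm",(R.T@(np.array([r.x[0],r.x[1],.02])-st['position'])*1000).round(1),"turn",-(r.x[2]-np.pi/2+.14))
print("hopper sill corner L in world from earlier: (.568,-.157)")
E
```

```text
(-18.3, array([ -0.6, -24.9, -10.1]), array([-1., -2.,  0., -2.,  0.,  1.,  0.,  1., -0., -2.,  1., -2., -1.,
        2.,  0.,  2.]))
[ 0.5536744  -0.19952732  0.17891188] [ 0.9 -0.6  0.5  0.5 -0.3 -0.9  0.2  0.7 -0.8 -0.9 -0.4  1.2]
to origin in tool mm [-46.8 229.7  75.2] turn 1.2518844498477613
hopper sill corner L in world from earlier: (.568,-.157)
```

Call:
step_arm:
  deltas:
    - [[-15,30,20,0.18],[-30,65,40,0.36],[-42,100,58,0.54],[-52,130,70,0.72],[-54,145,73,0.9],[-54,155,73,1.08],[-54,163,73,1.252],[-54,166,73,1.252]]
  claw: 90

```text
clock: 21.55
position: [0.5462, -0.1998, 0.0836]
ee_rot: [-1.571, 0.0, -1.389]
wrist_force: [-0.6, 0.7, 1.4]
gripper_width: 0.0768
```

```bash
python3 look.py 15
```

```text
21.55 [0.5462, -0.1998, 0.0836] [-1.571, 0.0, -1.389] [-0.6  0.7  1.4] [ 0.01 -0.01 -0.  ] 0.07680377519089988
```

View pics/w15.png

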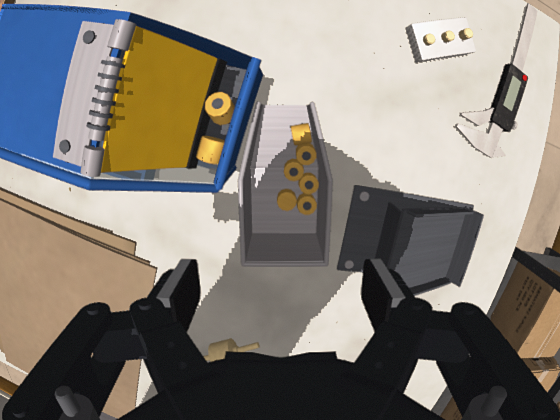

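Call:
step_arm:
  deltas:
    - [[1,14,0,0],[1,30,0,0],[1,46,0,0],[1,58,0,0],[1,65,0,0],[1,67,0,0],[1,67,0,0],[1,67,0,0]]

```text
clock: 22.6
position: [0.5469, -0.2018, 0.0177]
ee_rot: [-1.57, -0.0, -1.391]
wrist_force: [-0.3, 1.5, 0.3]
gripper_width: 0.0766
```

Call:
step_arm:
  deltas:
    - [[0,0,0,0],[0,0,0,0],[0,0,0,0],[0,0,0,0],[0,0,0,0],[0,-5,0,0],[0,-20,0,0],[0,-45,0,0]]
  claw: 0
  force: 30

```text
clock: 23.6
position: [0.5463, -0.2016, 0.0629]
ee_rot: [-1.572, 0.0, -1.391]
wrist_force: [0.3, 0.7, 0.2]
gripper_width: -0.0002
```

```bash
python3 look.py 16
```

```text
23.6 [0.5463, -0.2016, 0.0629] [-1.572, 0.0, -1.391] [0.3 0.7 0.2] [-0.04  0.    0.01] -0.00017910597071518959
```

View pics/v16.png

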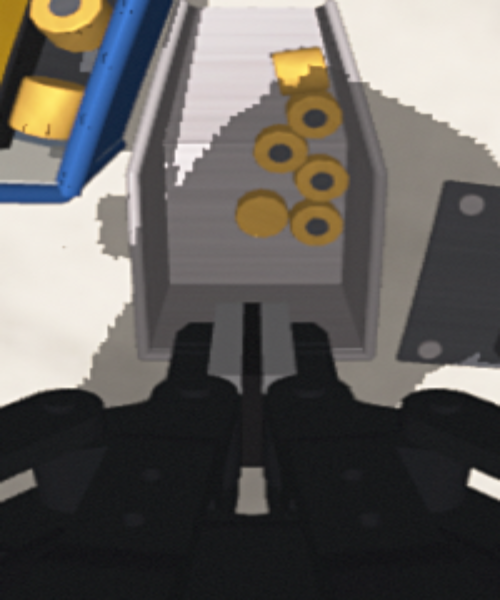

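```bash
python3 - <<'E'
from h import *
def fitc(st,P,C,x0):
    C=np.array(C)/1e3
    def f(p):
        c,s=np.cos(p[2]),np.sin(p[2]); X=np.c_[p[0]+c*C[:,0]-s*C[:,1],p[1]+s*C[:,0]+c*C[:,1],C[:,2]]
        return (wproj(st,X)-P).ravel()
    r=least_squares(f,x0); return r.x,r.fun.round(1)
A=[[-36,30,58],[-36,-30,58],[24,30,58],[24,-30,58],[74,19,38],[74,-19,38]]
st=dict(position=np.array([.5462,-.1998,.0836]),ee_rot=np.array([-1.571,0,-1.389]))
print(fitc(st,np.array([(242,265),(327,264),(240,184),(330,181),(256,104),(313,103)]),A,[.55,-.2,.18]))
st=dict(position=np.array([.5463,-.2016,.0629]),ee_rot=np.array([-1.572,0,-1.391]))
v=lambda u,w:(180+u*.4,100+w*.5)
print(fitc(st,np.array([v(140,355),v(375,358),v(130,180),v(385,172)]),A[:4],[.55,-.2,.18]))
E
```

```text
(array([ 0.55412425, -0.20076294,  0.1888269 ]), array([ 0.7,  0.2,  0.4,  0.5, -1.3, -2.4,  0.9,  0. ,  0.4,  0.6, -1.1,
        1.4]))
(array([ 0.55425725, -0.20104894,  0.18909231]), array([ 1.2,  1.3, -0.5, -1.1, -0.3, -1.7, -0.4,  1.4]))
```

View pics/w16.png

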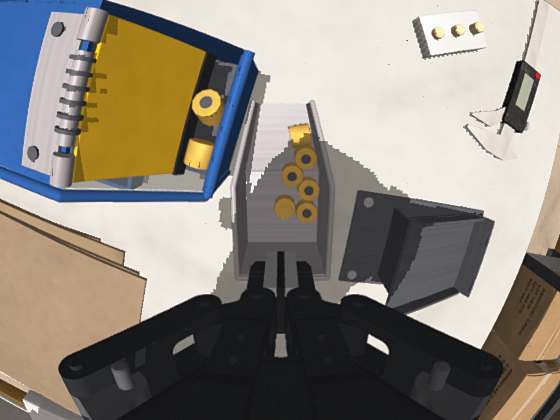

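Call:
step_arm:
  deltas:
    - [[0,-2,2,0],[1,-2,4,0],[1,-2,6,0],[1,0,6,0],[1,15,6,-0.01],[1,32,6,-0.01],[1,45,6,-0.01],[1,49,6,-0.01]]
  claw: 90

```text
clock: 24.65
position: [0.5519, -0.2013, 0.0114]
ee_rot: [-1.573, 0.001, -1.381]
wrist_force: [-0.9, -0.4, 0.3]
gripper_width: 0.0771
```

Call:
step_arm:
  deltas:
    - [[0,0,0,0],[0,0,0,0],[0,0,0,0],[0,0,0,0],[0,0,0,0],[0,0,0,0],[0,-1,0,0],[0,-4,0,0]]
  claw: 0
  force: 40

```text
clock: 25.65
position: [0.5523, -0.2015, 0.0164]
ee_rot: [-1.572, 0.0, -1.381]
wrist_force: [0.2, 0.2, -2.6]
gripper_width: 0.0571
```

```bash
python3 look.py 17 s
```

```text
25.65 [0.5523, -0.2015, 0.0164] [-1.572, 0.0, -1.381] [ 0.2  0.2 -2.6] [-0.    0.02  0.06] 0.05708359347097876
```

View pics/v17.png

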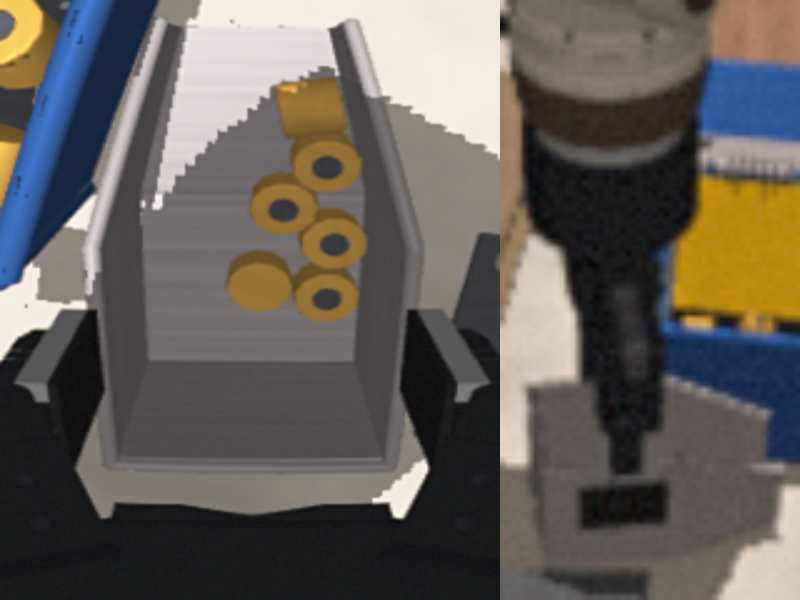

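```bash
python3 - <<'E'
from h import *
v=lambda u,w:(180+u*.4,100+w*.5)
o=[((-36,30,22),v(103,465)),((-36,-30,22),v(400,468)),((24,30,22),v(90,255)),((24,-30,22),v(418,243)),((74,19,2),v(165,22)),((74,-19,2),v(352,20)),((24,27.5,-33.5),v(140,208)),((24,-27.5,-33.5),v(365,200)),((-36,27.5,-33.5),v(147,360)),((-36,-27.5,-33.5),v(357,360))]
print(fit(o,0)); print(fit(o[:4]+o[6:],0))
v=lambda u,w:(u,w)
# w6 for comparison
print(fit([((74,19,2),(240.5,116)),((74,-19,2),(322,116)),((-36,30,22),(222,339)),((-36,-30,22),(340,339)),((24,30,22),(215,222)),((24,-30,22),(348,222)),((24,27.5,-33.5),(237,207)),((24,-27.5,-33.5),(325,206)),((-36,27.5,-33.5),(240,291)),((-36,-27.5,-33.5),(323,291))],0))
E
python3 - <<'E'
import cv2
im=cv2.imread("pics/w6.png")[100:400,180:380]; cv2.imwrite("pics/v6.png",cv2.resize(im,(500,600)))
E
```

```text
(-1.4, array([ -0.1, -22.6,   1.9]), array([ 3.,  0., -1., -1., -1., -4.,  1.,  2., -4.,  1.,  0.,  2.,  0.,
       -8.,  0., -4.,  2.,  4., -1.,  4.]))
(-1.1, array([ -0.3, -21.5,   0.8]), array([ 3.,  0., -2., -1., -1., -2.,  0.,  4.,  0., -7., -0., -3.,  2.,
        4., -1.,  4.]))
(-6.6, array([ -0.2, -24.6,   0.2]), array([ 2., -0., -2., -0.,  0., -1.,  0., -1., -0.,  1., -0.,  1., -0.,
       -3.,  1., -2., -0.,  3., -0.,  3.]))
```

View pics/v6.png

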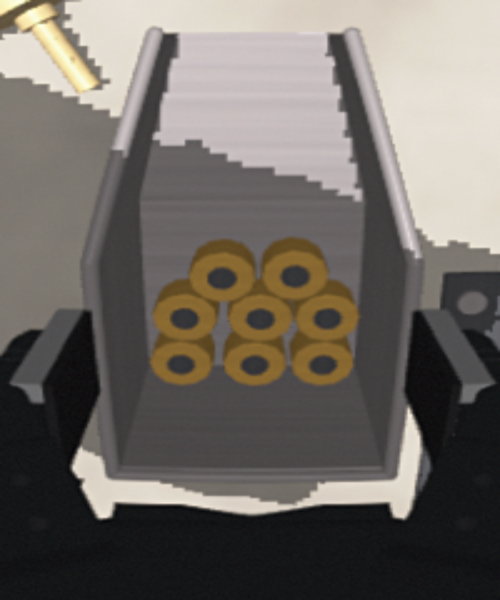

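```bash
python3 - <<'E'
from h import *
R=Rof([-1.572,0,-1.381]); t=np.array([.5523,-.2015,.0164])
for n,p in dict(patch=(29.5,-22,0),patch_top=(29.5,-35,0),patch_bot=(29.5,-9,0),tip0_in=(30,0,0),tip6_out=(42,-6,0),tip20_out=(42,-20,0),tip20_in=(30,-20,0),tip35_out=(42,-35,0),tip35_in=(30,-35,0),walltop=(30,-44,0),wallbot=(30,14,0)).items():
    print(n,proj(Ks,Es,t+R@(np.array(p)/1e3)).round(1))
E
```

```text
patch [[281.8 267.4]]
patch_top [[281.8 263.5]]
patch_bot [[281.9 271.3]]
tip0_in [[281.9 274.1]]
tip6_out [[282.7 275.7]]
tip20_out [[282.6 271.5]]
tip20_in [[281.9 268.1]]
tip35_out [[282.6 267. ]]
tip35_in [[281.8 263.6]]
walltop [[281.8 260.9]]
wallbot [[282.  278.1]]
```

```bash
python3 - <<'E'
from h import *
R=Rof([-1.57,0,.036]); t=np.array([.5343,-.3551,.0319])
for p in [(-50,-13,0),(50,-13,0),(-50,-13,-11),(50,-13,-11),(50,-30,-11),(50,0,-11)]: print(p,proj(Ks,Es,t+R@(np.array(p)/1e3)).round(1))
im=cv2.imread("pics/s9.png"); 
c=capture=None
from bench import *
s=state(); print(s['clock'],s['position'])
E
python3 - <<'E'
import cv2
im=cv2.imread("pics/v17.png")[300:600,500:800]; cv2.imwrite("pics/v17b.png",cv2.resize(im,(700,600)))
E
```

```text
(-50, -13, 0) [[247.  303.7]]
(50, -13, 0) [[291.7 303.6]]
(-50, -13, -11) [[246.8 307.5]]
(50, -13, -11) [[291.8 307.3]]
(50, -30, -11) [[291.8 302. ]]
(50, 0, -11) [[291.7 311.2]]
25.75 [ 0.55268232 -0.20166214  0.01695559]
```

View pics/v17b.png

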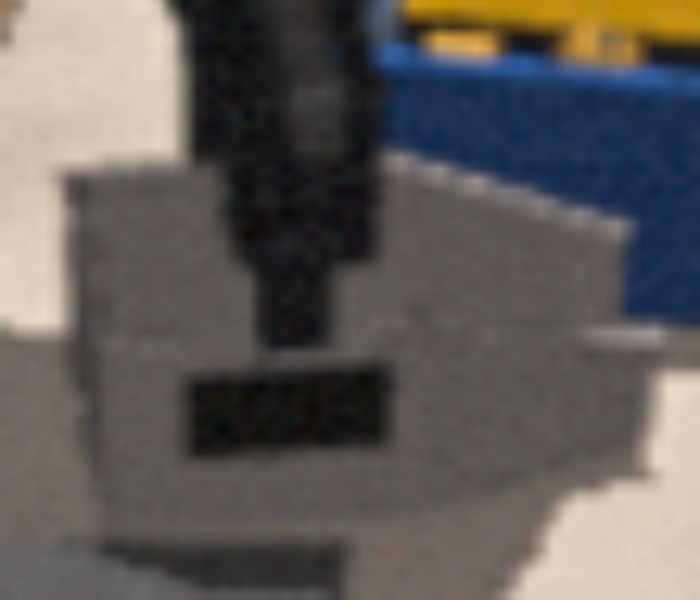

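```bash
python3 - <<'E'
from h import *
st=dict(position=np.zeros(3),ee_rot=np.zeros(3))
for y in (0,-10,-20,-30,-40,-50): print(y,wproj(st,np.array([[0,y/1e3,.0001],[0,y/1e3,.011],[0.0,y/1e3,-.011]])).round(0).tolist(), wproj(st,np.array([[.0428,y/1e3,.011]])).round(0).tolist())
E
```

```text
0 [[282.0, 242.0], [282.0, 224.0], [282.0, 258.0]] [[353.0, 224.0]]
-10 [[282.0, 248.0], [282.0, 230.0], [282.0, 266.0]] [[357.0, 230.0]]
-20 [[282.0, 255.0], [282.0, 237.0], [282.0, 274.0]] [[361.0, 236.0]]
-30 [[282.0, 264.0], [282.0, 244.0], [282.0, 282.0]] [[365.0, 243.0]]
-40 [[282.0, 273.0], [282.0, 252.0], [282.0, 292.0]] [[370.0, 251.0]]
-50 [[282.0, 283.0], [282.0, 261.0], [282.0, 303.0]] [[376.0, 260.0]]
```

```bash
python3 - <<'E'
import cv2
im=cv2.imread("pics/w16.png")[200:420,180:380]; cv2.imwrite("pics/w16b.png",cv2.resize(im,(700,600)))
E
```

```text
(no output)
```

View pics/w16b.png

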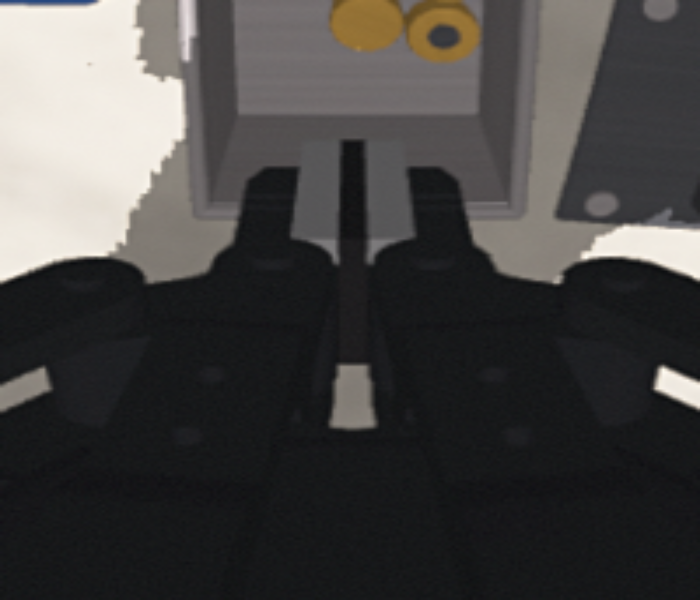

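Call:
step_arm:
  deltas:
    - [[0,0,0,0],[0,0,0,0],[0,2,0,0],[0,8,0,0],[0,16,0,0],[0,24,0,0],[0,30,0,0],[0,32,0,0]]
  claw: 85

```text
clock: 26.75
position: [0.5524, -0.2015, -0.0156]
ee_rot: [-1.571, 0.0, -1.381]
wrist_force: [-0.2, 0.1, 0.9]
gripper_width: 0.0726
```

```bash
python3 look.py 18 s
```

```text
26.75 [0.5524, -0.2015, -0.0156] [-1.571, 0.0, -1.381] [-0.2  0.1  0.9] [ 0.04  0.01 -0.01] 0.07256307867709283
```

View pics/v18.png

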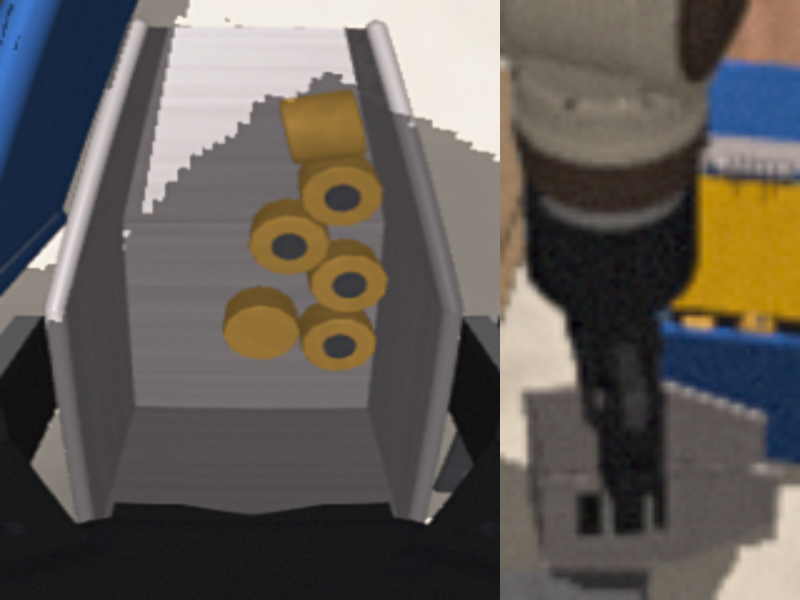

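Call:
step_arm:
  deltas:
    - [[0,0,0,0],[0,0,0,0],[0,0,0,0],[0,-4,0,0],[0,-18,0,0],[5,-40,0,-0.05],[15,-65,2,-0.2],[26,-85,6,-0.37]]
  claw: 0
  force: 30

```text
clock: 27.85
position: [0.5638, -0.2263, 0.0721]
ee_rot: [-1.57, -0.001, -1.006]
wrist_force: [0.1, 0.1, -3.7]
gripper_width: 0.0595
```

```bash
python3 look.py 19
```

```text
27.85 [0.5638, -0.2263, 0.0721] [-1.57, -0.001, -1.006] [ 0.1  0.1 -3.7] [-0.03 -0.03 -0.  ] 0.05945739346649336
```

View pics/w19.png

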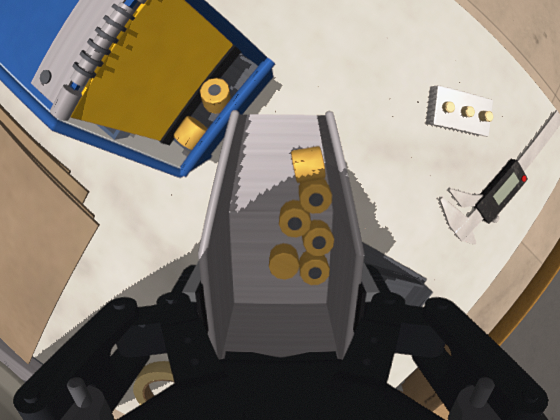

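Call:
step_arm:
  deltas:
    - [[12,0,2,-0.17],[24,-1,5,-0.34],[35,-2,7,-0.51],[41,-3,9,-0.68],[42,-3,9,-0.84],[36,-3,14,-0.866],[26,-3,23,-0.866],[15,-3,32,-0.866]]

```text
clock: 28.9
position: [0.5987, -0.2204, 0.0732]
ee_rot: [-1.571, -0.0, -0.147]
wrist_force: [-0.4, 0.1, -2.7]
gripper_width: 0.0596
```

```bash
python3 look.py 20; python3 - <<'E'
import numpy as np
from bench import *
s=state()['position']; e=np.array([.139,.99]); d=s[:2]-np.array([.6073,-.1623]); print("xh",-70+1000*d@e,"lat(toolx)",1000*(d@np.array([.99,-.139])),"Oz",s[2]*1000+51.6)
E
```

```text
28.9 [0.5987, -0.2204, 0.0732] [-1.571, -0.0, -0.147] [-0.4  0.1 -2.7] [0.01 0.03 0.  ] 0.05957547558780477
xh -127.04331127073279 lat(toolx) -0.46613854678043953 Oz 124.81710065161559
```

View pics/w20.png

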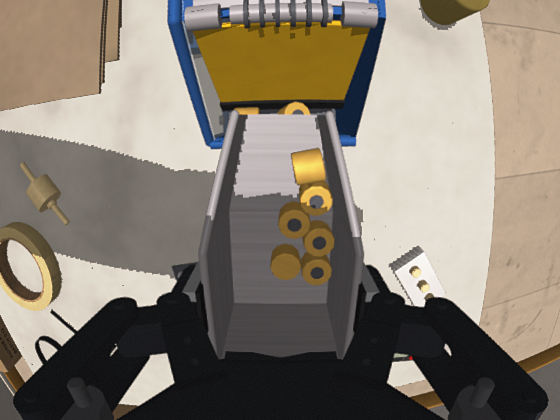

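Call:
step_arm:
  deltas:
    - [[0,-1,7,0],[0,-1,16,0],[0,-1,25,0],[0,-1,33,0],[0,-1,38,0],[0,-5,38,0],[0,-10,38,0],[0,-15,39,0]]
  force: 20

```text
clock: 29.95
position: [0.6042, -0.1834, 0.0884]
ee_rot: [-1.571, -0.0, -0.145]
wrist_force: [0.6, -5.1, -4.1]
gripper_width: 0.06
```

```bash
python3 look.py 21 s
```

```text
29.95 [0.6042, -0.1834, 0.0884] [-1.571, -0.0, -0.145] [ 0.6 -5.1 -4.1] [-1.12 -0.01  0.07] 0.059966989879220826
```

View pics/v21.png

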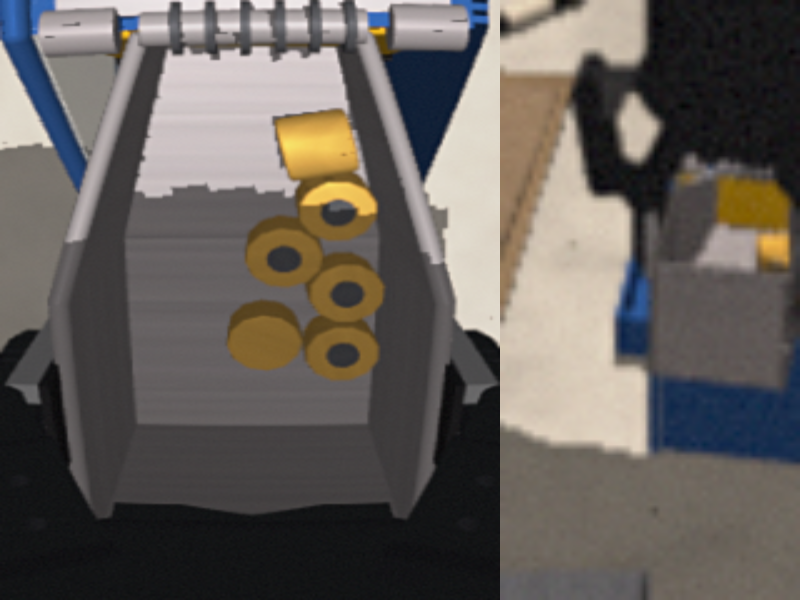

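Call:
step_arm:
  deltas:
    - [[0,-2,1,0],[0,-4,2,0],[0,-6,3,0],[0,-8,4,0],[0,-10,6,0],[0,-12,8,0],[0,-14,10,0],[0,-16,12,0]]

```text
clock: 31.05
position: [0.606, -0.1733, 0.105]
ee_rot: [-1.574, -0.001, -0.146]
wrist_force: [-0.9, -13.9, 0.6]
gripper_width: 0.0591
```

```bash
python3 look.py 22 s
```

```text
31.05 [0.606, -0.1733, 0.105] [-1.574, -0.001, -0.146] [ -0.9 -13.9   0.6] [-2.89  0.42  0.23] 0.05906128778480918
```

View pics/v22.png

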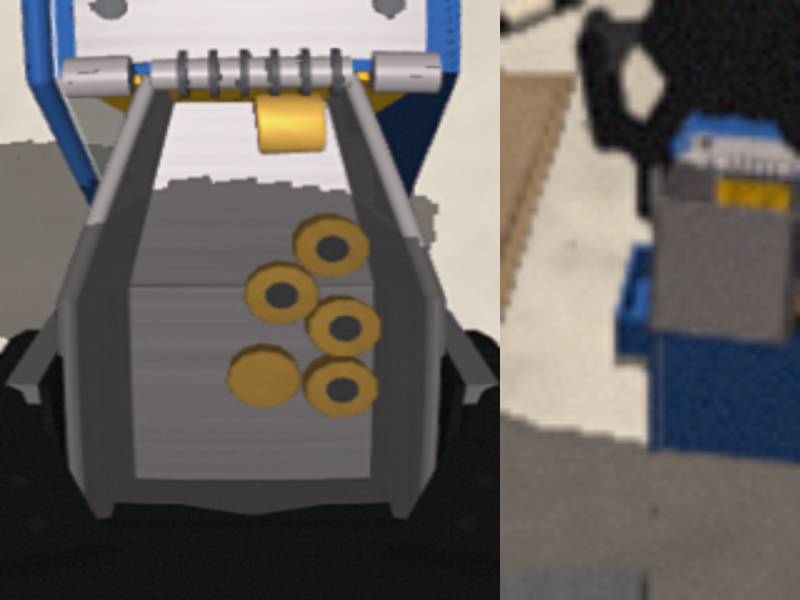

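```bash
python3 - <<'E'
from h import *
v=lambda u,w:(180+u*.4,100+w*.5)
o=[((24,30,22),v(62,298)),((24,-30,22),v(440,298)),((74,19,2),v(152,85)),((74,-19,2),v(352,85)),((24,27.5,-33.5),v(130,285)),((24,-27.5,-33.5),v(372,285)),((-36,27.5,-33.5),v(135,478)),((-36,-27.5,-33.5),v(368,475))]
r=fit(o,-15); print(r)
t=np.radians(r[0]); O=np.array([-81.1-0, 105]) ; y,z=r[1][1],r[1][2]
Ox=-81.1+z; Oz=105-y
for n,(a,b) in dict(C=(74,2),lip=(74,-25.4),kink=(24,22),fk=(24,-36)).items():
    print(n,round(Ox+a*np.cos(t)-b*np.sin(t),1),round(Oz+a*np.sin(t)+b*np.cos(t),1))
print(Ox,Oz)
E
```

```text
(-18.7, array([ -0.6, -46.9,  -9.1]), array([ 3.,  1., -2.,  1.,  0., -1., -0., -1.,  1., -1., -1., -1.,  1.,
        1., -1.,  2.]))
C -19.5 130.1
lip -28.3 104.1
kink -60.4 165.0
fk -79.0 110.1
-90.19999999999999 151.9
```

Call:
step_arm:
  deltas:
    - [[0,-4,-1,0],[0,-8,0,0],[0,-12,1,0],[0,-15,3,0],[0,-18,5,0],[0,-21,7,0],[0,-24,10,0],[0,-26,12,0]]

```text
clock: 32.15
position: [0.6078, -0.1593, 0.1305]
ee_rot: [-1.571, -0.0, -0.145]
wrist_force: [-0.6, -4.6, -2.3]
gripper_width: 0.0598
```

```bash
python3 look.py 23 s
```

```text
32.15 [0.6078, -0.1593, 0.1305] [-1.571, -0.0, -0.145] [-0.6 -4.6 -2.3] [-1.24  0.13  0.09] 0.05975741663818325
```

View pics/v23.png

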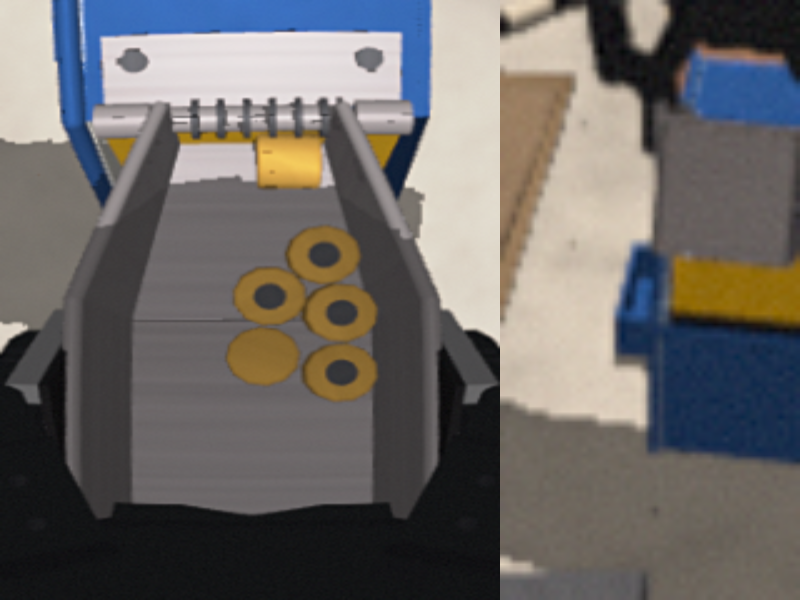

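```bash
python3 - <<'E'
from h import *
v=lambda u,w:(180+u*.4,100+w*.5)
o=[((24,30,22),v(68,300)),((24,-30,22),v(437,298)),((74,19,2),v(160,105)),((74,-19,2),v(340,100)),((24,27.5,-33.5),v(133,320)),((24,-27.5,-33.5),v(373,320))]
r=fit(o,-25); print(r)
t=np.radians(r[0]); p=np.array([.6078,-.1593]); X=-70+1000*((p-[.6073,-.1623])@[.139,.99])
Ox=X+r[1][2]; Oz=130.5-r[1][1]; print("TCP xh",X,"O",Ox,Oz)
for n,(a,b) in dict(C=(74,2),lip=(74,-25.4),kink=(24,22),fk=(24,-36)).items():
    print(n,round(Ox+a*np.cos(t)-b*np.sin(t),1),round(Oz+a*np.sin(t)+b*np.cos(t),1))
g=-r[1][1:]*0
# pivot path about C0
for th in (-25,-30,-35,-40,-45,-50):
    t=np.radians(th); 
    for C0 in ((-14,124),):
        O=np.array(C0)-[74*np.cos(t)-2*np.sin(t),74*np.sin(t)+2*np.cos(t)]; print(th,O.round(1),"lip",(O+[74*np.cos(t)+25.4*np.sin(t),74*np.sin(t)-25.4*np.cos(t)]).round(1))
E
```

```text
(-29.4, array([ -0.5, -54.5, -10. ]), array([-0., -1.,  0.,  0., -1.,  0.,  3.,  3., -1., -1., -0., -1.]))
TCP xh -66.9605 O -76.9605 185.0
C -11.5 150.4
lip -25.0 126.5
kink -45.3 192.4
fk -73.7 141.9
-25 [-81.9 153.5] lip [-25.6  99.2]
-30 [-79.1 159.3] lip [-27.7 100.3]
-35 [-75.8 164.8] lip [-29.7 101.6]
-40 [-72. 170.] lip [-31.6 103. ]
-45 [-67.7 174.9] lip [-33.4 104.6]
-50 [-63.1 179.4] lip [-35.  106.4]
```

Call:
step_arm:
  deltas:
    - [[0,0,-10,0],[0,8,-16,0],[0,18,-16,0],[0,28,-16,0],[0,34,-14,0],[0,34,-10,0],[0,33,-5,0],[0,32,0,0]]

```text
clock: 33.25
position: [0.6073, -0.1597, 0.0979]
ee_rot: [-1.572, 0.001, -0.145]
wrist_force: [-1.3, -5.6, -2.5]
gripper_width: 0.0596
```

```bash
python3 look.py 24 s
```

```text
33.25 [0.6073, -0.1597, 0.0979] [-1.572, 0.001, -0.145] [-1.3 -5.6 -2.5] [-1.31  0.37  0.1 ] 0.05957743479120274
```

View pics/v24.png

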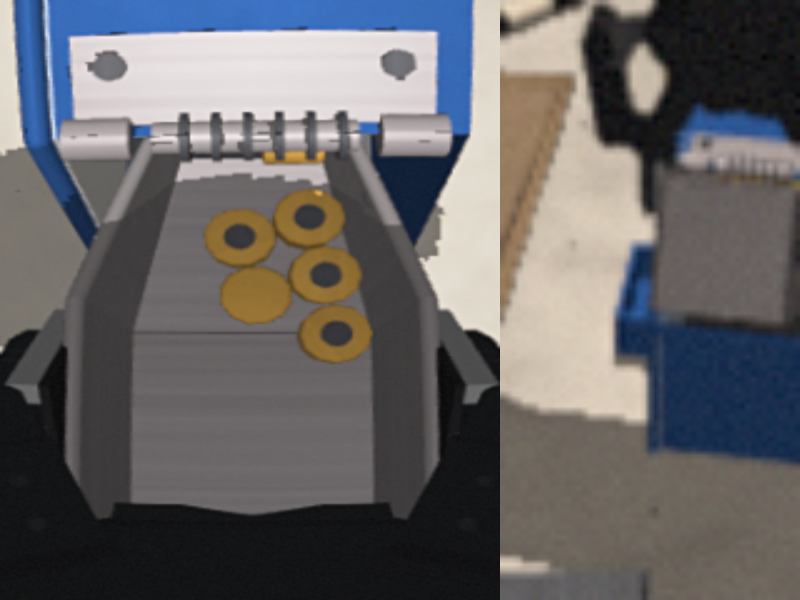

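Call:
step_arm:
  deltas:
    - [[0,0,3,0],[0,0,6,0],[0,-1,9,0],[0,-2,12,0],[0,-3,14,0],[0,-4,16,0],[0,-5,18,0],[0,-6,19,0]]

```text
clock: 34.35
position: [0.6104, -0.1413, 0.1045]
ee_rot: [-1.573, -0.0, -0.145]
wrist_force: [-1.1, -6.5, -1.8]
gripper_width: 0.0597
```

```bash
python3 look.py 25 s
```

```text
34.35 [0.6104, -0.1413, 0.1045] [-1.573, -0.0, -0.145] [-1.1 -6.5 -1.8] [-1.63  0.41  0.13] 0.0596588090585053
```

View pics/v25.png

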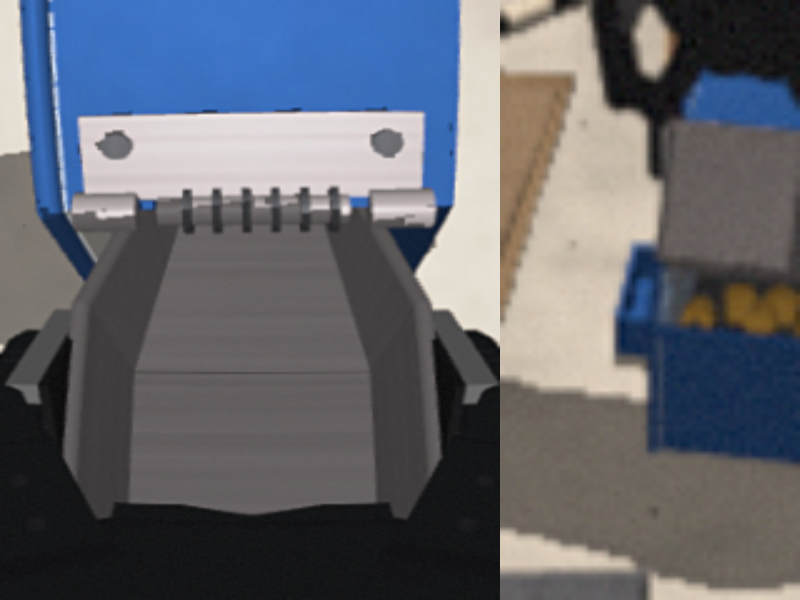

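```bash
python3 - <<'E'
from h import *
v=lambda u,w:(180+u*.4,100+w*.5)
o=[((24,30,22),v(72,305)),((24,-30,22),v(432,303)),((24,27.5,-33.5),v(135,372)),((24,-27.5,-33.5),v(370,372)),((-36,30,22),v(105,515)),((-36,-30,22),v(405,515))]
for oo in (o,o[:4]):
    r=fit(oo,-40); print(r)
t=np.radians(r[0]); p=np.array([.6104,-.1413]); X=-70+1000*((p-[.6073,-.1623])@[.139,.99])
Ox=X+r[1][2]; Oz=104.5-r[1][1]; print("TCP xh",X,"O",Ox,Oz)
for n,(a,b) in dict(C=(74,2),lip=(74,-25.4),kink=(24,22),fk=(24,-36)).items():
    print(n,round(Ox+a*np.cos(t)-b*np.sin(t),1),round(Oz+a*np.sin(t)+b*np.cos(t),1))
E
```

```text
(-50.7, array([  0.1, -20.6, -31.3]), array([ 19.,  -2., -17.,  -1.,   9.,  -0.,  -8.,  -0.,  -2.,   1.,   2.,
         1.]))
(-44.6, array([ -0.5, -59.1, -13.8]), array([ 1., -0., -0.,  1., -1., -0.,  1., -0.]))
TCP xh -48.7791 O -62.5791 163.6
C -8.5 113.1
lip -27.7 93.6
kink -30.0 162.4
fk -70.8 121.1
```

Call:
step_arm:
  deltas:
    - [[0,6,-20,0],[0,17,-34,0],[0,24,-46,0],[0,30,-56,0],[0,39,-65,0],[0,50,-72,0],[0,61,-77,0],[0,73,-79,0]]

```text
clock: 35.45
position: [0.5998, -0.2214, 0.0321]
ee_rot: [-1.573, -0.004, -0.147]
wrist_force: [0.8, -7.8, 6.7]
gripper_width: 0.0597
```

```bash
python3 look.py 26 s
```

```text
35.45 [0.5998, -0.2214, 0.0321] [-1.573, -0.004, -0.147] [ 0.8 -7.8  6.7] [-1.02 -0.08 -0.04] 0.05965516092297033
```

View pics/v26.png

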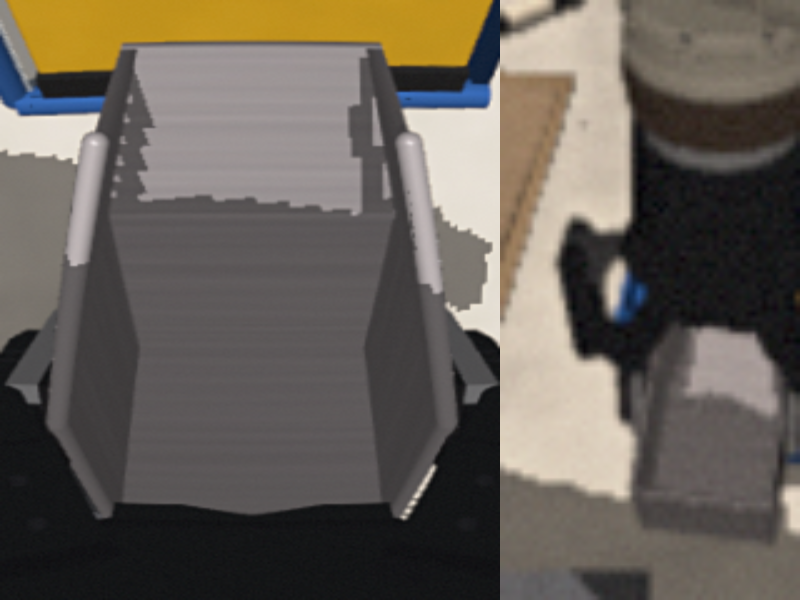

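```bash
python3 - <<'E'
from h import *
v=lambda u,w:(180+u*.4,100+w*.5)
o=[((74,19,2),v(95,135)),((74,-19,2),v(408,135)),((24,30,22),v(50,425)),((24,-30,22),v(457,425)),((24,27.5,-33.5),v(110,213)),((24,-27.5,-33.5),v(395,213)),((-36,30,22),v(105,515)),((74,16.5,-23),v(125,45)),((74,-16.5,-23),v(380,45))]
for oo in (o,[o[i] for i in (0,1,2,3,4,5,7,8)],[o[i] for i in (0,1,4,5,7,8)],[o[i] for i in (2,3,4,5,7,8)]):
    r=fit(oo,25); print(r)
E
```

```text
(28.8, array([ -0.5, -51.8,  -4.8]), array([-3.,  0.,  4.,  0., -1., -1., -0., -1., -1., -1.,  1., -1.,  1.,
        4.,  3.,  1., -3.,  1.]))
(28.2, array([ -0.4, -52.5,  -5. ]), array([-3., -0.,  4., -0., -1., -1.,  0., -1., -1., -0.,  1., -0.,  4.,
        1., -3.,  1.]))
(28.2, array([ -0.5, -51.5,  -5.1]), array([-2., -1.,  3., -1., -1., -1.,  1., -1.,  4.,  1., -4.,  1.]))
(28.5, array([ -0.4, -53.3,  -4.7]), array([-1.,  0.,  1.,  0., -2., -1.,  2., -1.,  3.,  1., -3.,  1.]))
```

Call:
step_arm:
  deltas:
    - [[0,-4,-15,0],[-3,-22,-32,-0.02],[-10,-42,-52,-0.06],[-20,-58,-74,-0.1],[-30,-63,-95,-0.14],[-38,-63,-112,-0.187],[-44,-63,-124,-0.187],[-45,-63,-126,-0.187]]
  force: 30

```text
clock: 36.55
position: [0.5356, -0.3377, 0.0937]
ee_rot: [-1.57, 0.0, 0.04]
wrist_force: [0.4, -0.2, -1.1]
gripper_width: 0.0594
```

```bash
python3 look.py 27 s; python3 - <<'E'
import cv2
from bench import *
c=capture("side")["pixels"][:,:,::-1]; cv2.imwrite("pics/s27.png",cv2.resize(c[180:350,230:400],(680,600),interpolation=cv2.INTER_CUBIC) if 0 else cv2.resize(c[180:350,230:400],None,fx=3.5,fy=3.5))
E
```

```text
36.55 [0.5356, -0.3377, 0.0937] [-1.57, 0.0, 0.04] [ 0.4 -0.2 -1.1] [-0.04 -0.03 -0.  ] 0.05938468133492988
```

View pics/w27.png

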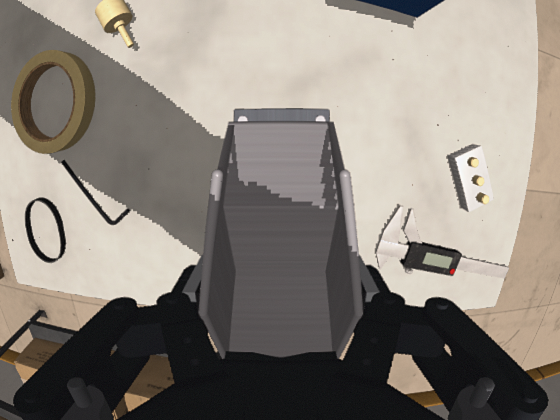

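View pics/s27.png

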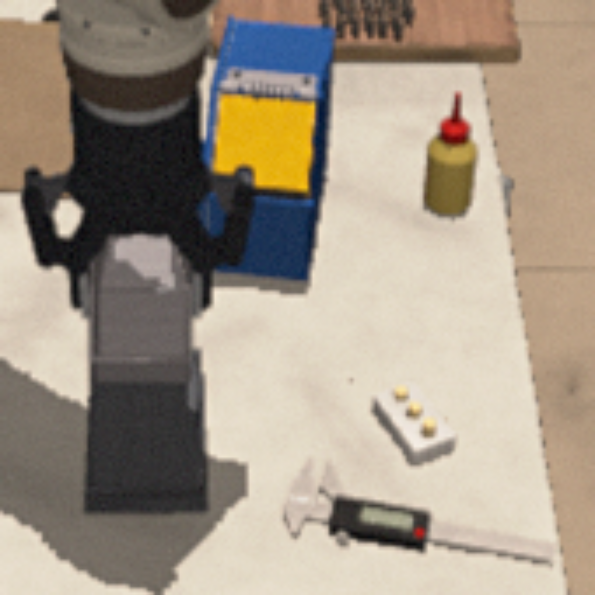

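Call:
step_arm:
  deltas:
    - [[1,18,0,0],[1,36,0,0],[1,54,-1,0],[1,68,-3,0],[1,78,-6,0],[1,85,-9,0],[1,88,-12,0],[1,90,-14,0]]
  force: 20

```text
clock: 37.7
position: [0.5384, -0.3499, 0.0071]
ee_rot: [-1.569, -0.002, 0.043]
wrist_force: [-9.8, 19.0, 31.0]
gripper_width: 0.0596
```

```bash
python3 look.py 28 s
```

```text
37.7 [0.5384, -0.3499, 0.0071] [-1.569, -0.002, 0.043] [-9.8 19.  31. ] [ 3.59  2.25 -0.07] 0.059606310586628526
```

View pics/w28.png

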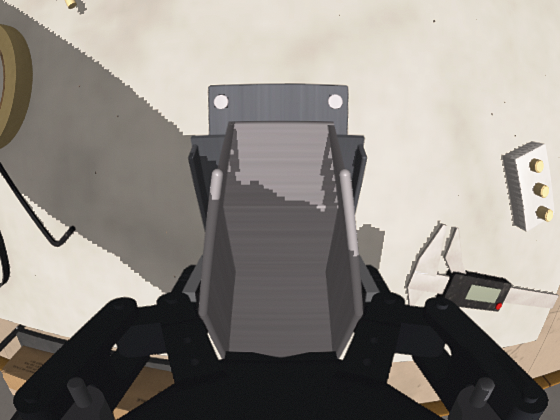

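Call:
step_arm:
  deltas:
    - [[-1,-2,1,0],[-1,-2,1,0],[-1,-2,1,0],[-1,-4,1,0],[-1,-12,1,0],[-1,-30,1,0],[-1,-55,1,0],[-1,-85,1,0]]
  claw: 95

```text
clock: 38.8
position: [0.5368, -0.3499, 0.091]
ee_rot: [-1.571, -0.0, 0.042]
wrist_force: [0.2, -0.4, 0.2]
gripper_width: 0.0811
```

```bash
python3 look.py 29 s; python3 - <<'E'
import cv2
from bench import *
c=capture("side")["pixels"][:,:,::-1]; cv2.imwrite("pics/s29.png",cv2.resize(c[180:350,230:400],None,fx=3.5,fy=3.5))
E
```

```text
38.8 [0.5368, -0.3499, 0.091] [-1.571, -0.0, 0.042] [ 0.2 -0.4  0.2] [-0.01 -0.01 -0.01] 0.0811470151851166
```

View pics/w29.png

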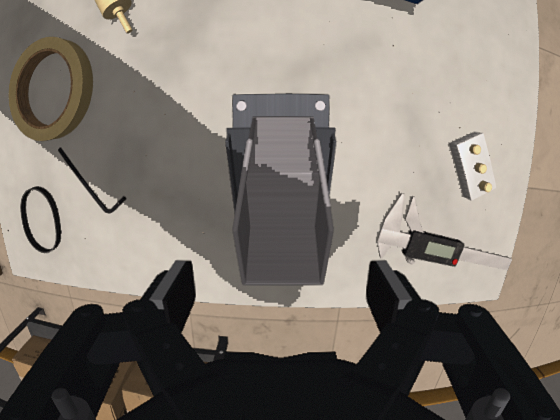

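View pics/s29.png

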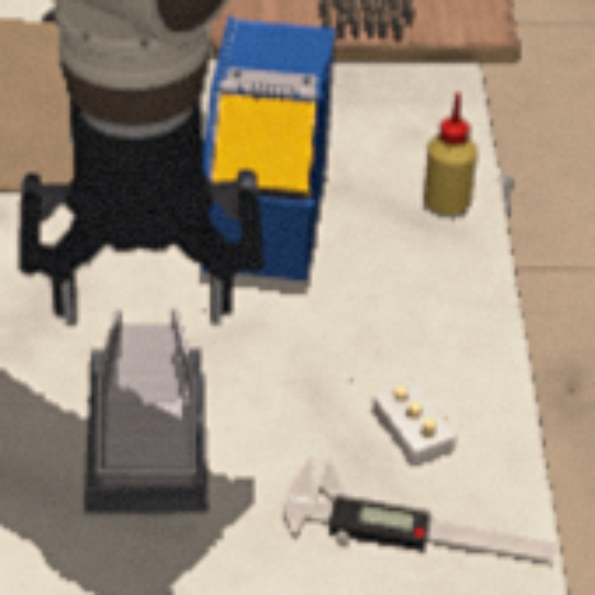

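```bash
python3 - <<'E'
import cv2
im=cv2.imread("pics/w29.png")[80:300,210:350]; cv2.imwrite("pics/w29z.png",cv2.resize(im,None,fx=4.2,fy=2.7,interpolation=cv2.INTER_CUBIC))
E
```

```text
(no output)
```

View pics/w29z.png

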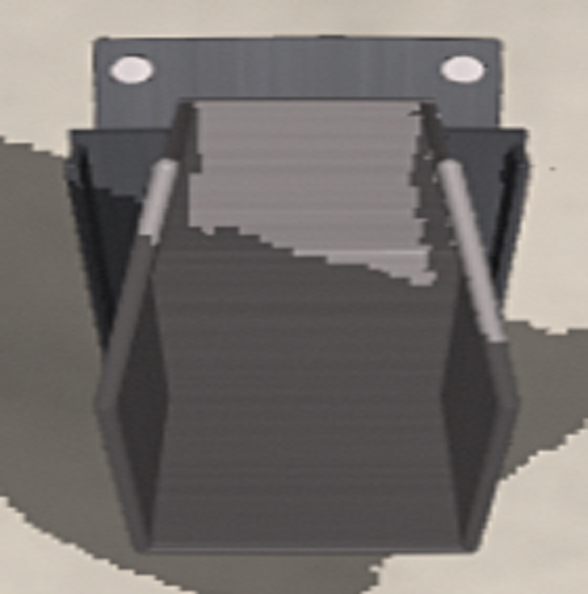

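```bash
python3 - <<'E'
from h import *
st=dict(position=np.array([0.5368,-.3499,.091]),ee_rot=np.array([-1.571,0,.042]))
q=lambda u,v:(210+u/4.2,80+v/2.7)
def T(p,L):
    c,s=np.cos(p[2]),np.sin(p[2]); return np.c_[p[0]+c*L[:,0]-s*L[:,1], p[1]+s*L[:,0]+c*L[:,1], L[:,2]]
s=np.array([-.0309,0,.0565])
L=np.array([[.0773,.019,.0123],[.0773,-.019,.0123],[-.0421,.03,.0025],[-.0421,-.03,.0025]])+s
L=np.vstack([L,[[.062,.04,.004],[.062,-.04,.004]]])
P=np.array([q(180,100),q(437,100),q(140,550),q(472,550),q(95,38),q(500,38)])
r=least_squares(lambda p:(wproj(st,T(p,L))-P).ravel(),[.537,-.32,1.6]);print(r.x,r.fun.reshape(-1,2).round(1))
a=least_squares(lambda p:(wproj(st,T(p,L[:4]))-P[:4]).ravel(),[.537,-.32,1.6]);print("cup",a.x,T(a.x,s[None]),a.fun.round(1))
from bench import *
print(state()['clock'])
c=capture("side"); x=search_frame("slug_0","side"); print([(round(d['conf'],2),d['location']) for d in x])
E
```

```text
[ 0.53650594 -0.32259705  1.61725579] [[-1.1 -1. ]
 [-0.7 -1.2]
 [-0.6 -1.8]
 [ 0.6 -2.2]
 [ 0.2  3.6]
 [ 2.1  3.3]]
cup [ 0.53687802 -0.32364247  1.61277529] [[ 0.53817479 -0.35451525  0.0565    ]] [-0.2  0.5  0.2  0.6 -0.5 -0.7  0.6 -0.8]
38.95
[]
```

Call:
step_arm:
  deltas:
    - [[-5,-30,20,0],[-10,-60,50,0],[-20,-80,85,0],[-30,-90,120,0],[-40,-90,155,0],[-45,-90,185,0],[-45,-90,200,0],[-45,-90,200,0]]

```text
clock: 40.05
position: [0.4836, -0.1516, 0.1788]
ee_rot: [-1.571, 0.0, 0.043]
wrist_force: [-0.4, -0.9, 0.4]
gripper_width: 0.0811
```

```bash
python3 look.py 30; python3 - <<'E'
import cv2
from bench import *
c=capture("side")["pixels"][:,:,::-1]; cv2.imwrite("pics/s30.png",cv2.resize(c[180:350,230:400],None,fx=3.5,fy=3.5))
E
```

```text
40.05 [0.4836, -0.1516, 0.1788] [-1.571, 0.0, 0.043] [-0.4 -0.9  0.4] [ 0.   -0.03  0.02] 0.08106843448764273
```

View pics/w30.png

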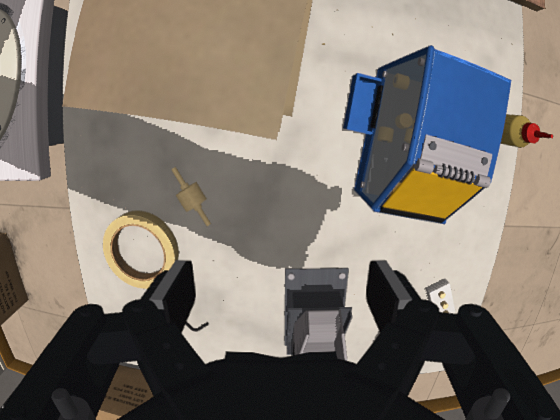

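View pics/s30.png

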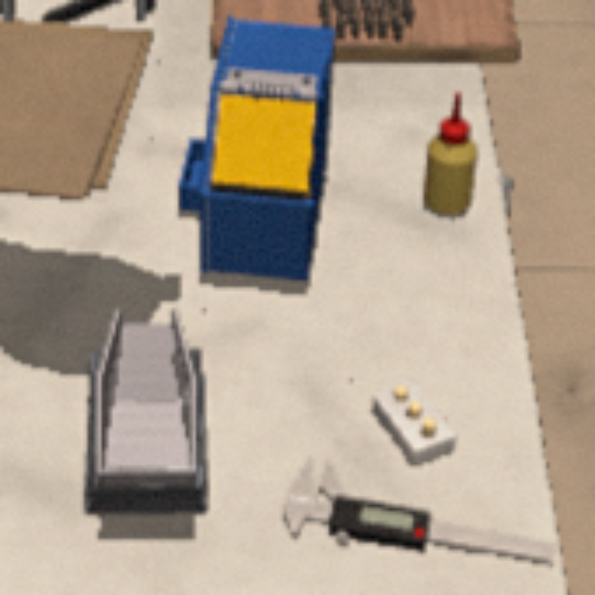

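```bash
python3 - <<'E'
import cv2
im=cv2.imread("pics/w30.png")[40:230,335:520]; cv2.imwrite("pics/w30z.png",cv2.resize(im,None,fx=3.1,fy=3.1,interpolation=cv2.INTER_CUBIC))
E
```

```text
(no output)
```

View pics/w30z.png

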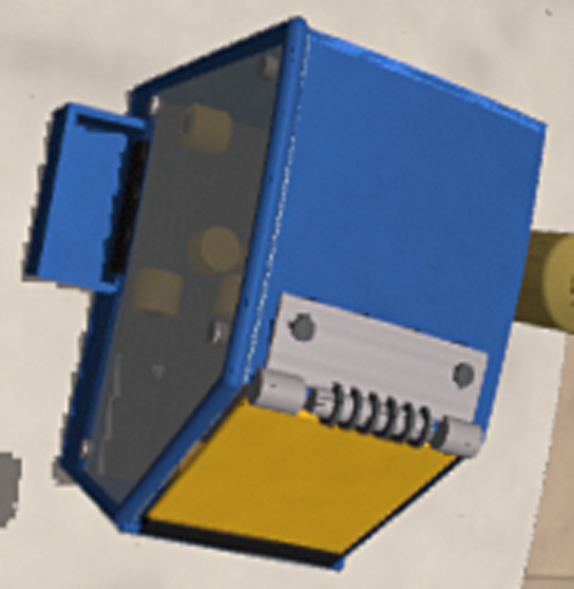

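```bash
python3 -c "
from bench import *
print(sign_off(), state()['clock'])"
```

```text
the job is handed in; nothing more can be done
the job is handed in; nothing more can be done
```

I handed the job in at about 40 s of the 51 s: the slugs have been tipped into the hopper, the cup is back in its rest and the flap is shut. I could not count all eight slugs inside.

**How it went**
- **Tilting:** the moves only let me turn about the vertical. I tilted the cup by letting it pivot in the grip: against the bench, the flap and hinge, and then the sill to bring it nose-up again.
- **Dropped cup:** on the first pour I was gripping too high and the cup slipped out. It landed upright with six slugs still in it; the other two stayed caught in the mouth. Side and wrist views showed the real fingertips sit about 40 mm above the reported TCP. I regripped on the rubber patches after that.
- **Second pour:** the two caught slugs were no longer in the mouth once the nose pushed the flap open, and the other six slid in at about 42° nose-down.
- **Return:** I then set the cup on its rest.

**Last checks**
- **Cup:** empty and seated. Its fitted position is within about 1 mm and 0.01 rad of where it stood at the start.
- **Flap:** it looks shut in the pictures; I had no joint reading.
- **Slugs:** about four can be seen through the window, with none outside the hopper or in the cup. The slug finder also found none in the side picture.
- **Bystanders:** they look unmoved, though I did not measure them.
- **Forces:** the highest wrist force I saw was about 38 N, while pressing the cup onto its rest. I only read forces between moves, so I do not know the peak contact force on the hopper.

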